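# Carry a tray with a rolling tin onto the desk riser

### The job

Pick up the wooden tray by the bar of its springy handle and carry it over to the white riser with the tin lying in it, without touching the tin and without letting it roll into either end board. Hold the tray clear above the riser until the tin has stayed within about 3 cm of the tray's middle for three seconds on end, then set the tray down gently on the riser, centred and in line with it, and let go, with the tin at rest well away from both ends. Leave the other things on the desk alone.

Things in the scene. Friction and masses are not known exactly. Their poses are not given: they have to be found in the camera images.
- tray: Open plywood tray, 152 mm wide (its x), 356 mm long (its y), 0.5 kg nominal; origin at the centre of its underside, z up. Flat floor 8 mm thick; side walls and end boards 8 mm thick, their tops 50 mm above the underside; inside 136 mm wide, 340 mm long (end boards' inner faces at y = +-170 mm). Stands on the desk at the start.
- grip (a point): Centre of the handle's wooden bar, 137.5 mm above the tray's underside over its middle; axes as the handle's. The straight bar runs along x between two flat posts (26 mm along y, 176 mm over their outsides), 20 mm thick (y), 25 mm tall, underside 125 mm and top 150 mm above the tray's underside: grip it from above, fingers closing along y.
- handle (a joint): Lean of the handle relative to the tray (rad), 0 upright, positive when the bar leans towards the tray's -y. It hinges about the tray's x, 53 mm above the underside, on rubber bushes: a spring of 6.0 N m/rad (damping 0.15 N m s/rad, stops at +-0.3). So a lifted tray sags at the tin's end: 0.45 kg x g x 10 mm off the middle gives 7 mrad.
- tin: Closed round metal tin, diameter 90 mm, length 130 mm, 0.45 kg nominal, on its side across the tray (its axis, own x, along the tray's x); origin at its centre, 53 mm above the tray's underside. At rest at the start, 40 to 65 mm off the middle. Rolls freely along the tray's y; touches an end board when 125 mm from the middle. The fingers on the bar pass above it.
- tray_mid (a point): The tray's middle at the height of the tin's axis and the handle's hinge, 53 mm above the underside; axes as the tray's. The tin's inertia about its axis is 0.44 m r^2, so along y it accelerates relative to the tray by 0.69 x (g x downhill slope - the tray's acceleration along y); rolling drag is worth about 0.01 rad of slope. Held still off the middle, it runs off (time constant 0.45 s).
- riser: White low desk riser, fixed: flat level top 190 mm wide (its x), 250 mm long (its y), 50 mm above the desk; origin on the desk under its centre. The tray belongs on it, centre over centre, length along length (either way round); its ends then overhang by 53 mm.
- pen_cup: Grey pen cup with pens, 72 mm across, about 145 mm tall; bystander; origin at the centre of its underside.
- phone: Black phone 150 mm long leaning on a round black stand, about 120 mm tall; bystander; origin at the centre of the stand's underside.
There are look-alikes about, which are no part of the job. What is meant by the tin is not green, and is the larger of those in its own colour.

How it is judged (in metres and radians):
On the way:
1. the tray is held clear above the riser (its underside at least 10 mm above it, centre within 60 mm of the riser's centre) with the tin within 35 mm of the tray's middle, for 3 s on end (height (world z) of tray above 0.06 m and horizontal distance between tray and riser below 0.06 m and contact force between tray and riser below 0.1 N and y of tin in the frame of tray between -0.035 and 0.035 m), for 3 s.
At the end, for the whole second after the job is handed in: The tray stands level and still on the riser, its centre within 30 mm of the riser's centre and its length within 0.15 rad of the riser's, released; the tin lies in it within 90 mm of the tray's middle, slower than 0.08 m/s (horizontal distance between tray and riser below 0.03 m and angle between the y axis of tray and the y axis of riser, either way round below 0.15 rad and height (world z) of tray between 0.044 and 0.056 m and angle between tray's own z axis and vertical below 0.06 rad and linear speed of tray below 0.02 m/s and y of tin in the frame of tray between -0.09 and 0.09 m and linear speed of tin below 0.08 m/s and z of tin in the frame of tray below 0.06 m and contact force between the fingers and tray below 0.1 N); the robot touches nothing.
It fails at once if the tin ran into an end board of the tray (y of tin in the frame of tray above 0.124 m or y of tin in the frame of tray below -0.124 m).
It fails at once if the tray was tipped up, or the tin stood up, jumped or left it (angle between tray's own z axis and vertical above 0.45 rad or z of tin in the frame of tray above 0.07 m or z of tin in the frame of tray below 0.035 m).
It fails at once if the robot touched the tin (contact force between any of the arm, the fingers and tin above 0.5 N).
It fails at once if the tray was slammed onto the riser (contact force between tray and riser above 120 N).
It fails at once if a bystander was pushed about (distance of any of pen_cup, phone from where it was at the start of the episode above 0.03 m).
It also fails if it takes over 64 s, if anything falls off the work surface, if the arm or the gripper's body presses on something with over 40 N, if the wrist force passes 120 N, or if a joint passes its speed limit or range.

### The arm

A 6-joint arm with a two-finger parallel gripper is mounted at the origin on the work surface. World frame = base frame: x ahead of the robot, y to its left, z up, the work surface at z = 0. Lengths are in m, angles in degrees, forces in N, time in s.
With the tool pointing down it reaches from about 0.25 to 0.725 m from the base axis. Payload 9.7 kg.
Tool frame: the origin (TCP) lies between the finger pads; the fingertips stand bot.tcp_to_tips ahead of it and the grasp point (between the pads) lies 2 mm behind it (bot.tcp_to_tips is the distance from the TCP to the fingertips, in m); z points along the fingers, y is the line along which they close (so a half turn about z gives the same grasp; the last joint's range is limited). The gripper opens to 85 mm and grips with 20 to 120 N. Pads are 22 mm wide; open, the fingers measure 114 mm over their backs; the gripper's body (76 mm by 85 mm) begins 54 mm behind the grasp point. The pads swing forward as they close: fully open they stand 13 mm farther back than shut.
Start: joints at [74.485, 4.979, 10.078, 95.1, 0, 90], TCP at [0.147, 0.53, 0.248] pointing down, gripper open.
Joint ranges: [-179.16, 179.16], [-48.56, 103.87], [-65.8, 70.77], [-126.05, 130.52], [-82.76, 87.17], [-180, 180]. Speed limits (degrees/s): [127.2, 127.2, 147.25, 180, 180, 180].

### API

Orientations are given as [roll, pitch, yaw] about the fixed x, y, z axes, in that order (R = Rz(yaw) Ry(pitch) Rx(roll)).
In Python, from workcell import sensors, camera, camera_params, bot gives the robot as it stands.
- The arm moves only by the tool apply_moves, never from a script. Its argument "motion" is a list of rows, each an object with "jaw": the opening, from -1 (shut) to 1 (fully open); "xyz": the shift along the tool's x, y, z in mm, a list of three; "twist": the turn about the tool's z in rad. A call has 1 to 5 rows; each row is the pose to reach, as a shift and turn from the pose commanded when the call began, along the tool's axes at that moment; what a row does not reach only later rows make up. A row lasts 1/8 s, in which the tool goes at most 62.5 mm and 10.7 degrees, less where a joint would pass 70% of its speed; a pose out of reach is approached as far as the arm can. A call with a gripper value outside its range is refused whole. The fingers move at their own pace and stop on an object; "grip_force" is the grip in N (left out, the last holds). Time passes only in rows, so rows that repeat a pose let the fingers close. It gives the time, the measured TCP pose, the force, the opening and the grip force at its end, in the units of the state.
- sensors.get_obs(): the state, without advancing time (a new reading comes with each control period).
- camera(name): name is "scene" or "top" or "wrist"; returns (picture, depth): 400x640x3 uint8, red, green, blue; 400x640 float32, m along the optical axis (not along the pixel's ray), 0 where there is no reading.
- camera_params(name): a dict with "mtx" (3x3 intrinsics, pixels), "rvec" (rotation vector, rad) and "tvec" (3), from world to camera coordinates, as OpenCV has them. Camera axes: x right, y down, z forward; pixel columns grow to the right and rows downward; lengths in m; the calibration is good to about 2 mm. A picture is of the moment at which its call begins: read the wrist's pose just before it. camera_params takes no time and is no camera call; for the wrist camera it gives the pose at the moment of the call.
- bot.job_done(): hands the job in; it is judged then, once.
The state is a dict: "time": time; "q": joint angles; "qd": joint speeds; "joint_efforts": joint torques, N m; "ee_pos": TCP position; "tcp_rot": TCP orientation; "wrist_force": force on the tool from outside, world axes, zero at the start; "torque": the same for the moment, N m; "opening": finger opening in m; "grasp_force": force on a finger pad.
Only numpy, scipy, OpenCV 4.12 (cv2) and the standard library are available. Lean on these libraries where they do the work, as an engineer would, in place of code of your own. Each camera call takes 0.05 s, during which the arm holds its last target. There are 200 camera calls.

## Working session

There is one attempt and no reset: what is moved stays moved. The work goes in short steps, Python scripts to look and compute and a tool call to move; the robot and the scene stay as the last step left them, time stands still between calls to the robot, and variables do not carry over. Pictures are saved under pics/ and viewed, at most 12 in all, crops included, and the job is handed in when it is done.

Besides the shell and the picture viewer there is one more tool, called after "Emit:" by a JSON object that holds its "method" and its "body". apply_moves: Moves the arm, as the interface text tells. Its arguments: {"type":"object","properties":{"motion":{"type":"array","items":{"type":"object","properties":{"jaw":{"type":"number"},"xyz":{"type":"array","items":{"type":"number"}},"twist":{"type":"number"}}}},"grip_force":{"type":"number"}},"required":["motion"]}

```bash
mkdir -p pics; ls; python3 - <<'E'
from workcell import sensors,camera,camera_params,bot
import cv2,numpy as np
print(sensors.get_obs(),bot.tcp_to_tips)
for n in("scene","top"):
    p,d=camera(n);cv2.imwrite(f"pics/{n}.png",p[...,::-1]);np.savez(f"{n}.npz",p=p,d=d)
    c=camera_params(n);R=cv2.Rodrigues(np.array(c["rvec"]))[0];print(n,c["mtx"],-R.T@np.array(c["tvec"]).ravel(),R)
E
```

```text
pics
{'time': 0.0, 'q': array([ 7.44844662e+01,  5.01067842e+00,  1.00341002e+01,  9.50971188e+01,
       -1.04176431e-03,  9.00024720e+01]), 'qd': array([-0.04062896,  0.10045657,  0.08963336,  0.10216166, -0.0741157 ,
       -0.06023992]), 'joint_efforts': array([-7.19201125e-04, -5.20380306e+01,  4.64807153e+01,  1.61411060e-02,
       -1.09268578e-04,  1.58979014e-05]), 'ee_pos': array([0.14707814, 0.52977063, 0.24758391]), 'tcp_rot': array([-1.79926303e+02,  1.04494302e-03,  1.64481996e+02]), 'wrist_force': array([-0.51324836, -0.6572835 , -0.07307028]), 'torque': array([ 0.00606929, -0.04271009, -0.0314473 ]), 'grasp_force': 0.0, 'opening': 0.08574007582300447} 0.017
scene [[453.59925492   0.         321.02094725]
 [  0.         453.59925492 194.03744341]
 [  0.           0.           1.        ]] [1.24215697 0.17327366 1.13295773] [[-0.29058629  0.95683463 -0.00520559]
 [ 0.76993809  0.23058962 -0.59499896]
 [-0.56811525 -0.17690653 -0.80370961]]
top [[479.40074903   0.         326.96707972]
 [  0.         479.40074903 200.707542  ]
 [  0.           0.           1.        ]] [ 0.36610964 -0.0215051   1.41528384] [[ 0.01421648 -0.99978904  0.0148243 ]
 [-0.99072714 -0.016088   -0.13491077]
 [ 0.1351208  -0.01276888 -0.99074685]]
```

View pics/top.png

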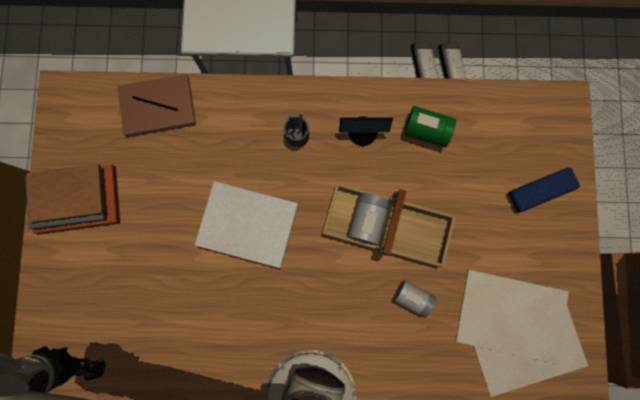

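View pics/scene.png

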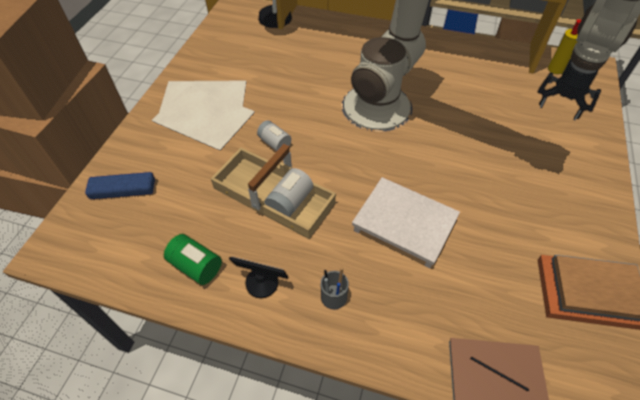

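The top view shows these things:
- **Tray:** at about (388,226), with its brown bar running from (402,195) to (380,255).
- **Tin candidates:** silver in the tray (371,219), a small silver one (414,299) and a green one (431,127). The one I want is the larger silver tin, in the tray.
- **Riser candidates:** the white slab (247,225) and flat paper sheets (520,330). The slab has thickness, so it is the riser.
- **Bystanders:** cup (296,132) and phone (365,130).

```bash
cat > h.py <<'E'
import numpy as np,cv2
from workcell import sensors,camera,camera_params,bot
def world(n,d):
    c=camera_params(n);K=c["mtx"];R=cv2.Rodrigues(np.array(c["rvec"]))[0];t=np.array(c["tvec"]).ravel()
    v,u=np.mgrid[:400,:640]
    X=np.stack([(u-K[0,2])/K[0,0]*d,(v-K[1,2])/K[1,1]*d,d],-1)
    return (X-t)@R
def rect(P): # centre, long-side yaw, sizes (mm)
    (c,s,a)=cv2.minAreaRect((P[:,:2]*1000).astype(np.float32))
    if s[0]<s[1]: a+=90;s=s[::-1]
    return np.round(c,1),round((a+90)%180-90,2),np.round(s,1)
E
python3 - <<'E'
from h import *
for n in("top","scene"):
    f=np.load(n+".npz");p,d=f["p"],f["d"];W=world(n,d);z=W[...,2]
    hsv=cv2.cvtColor(p,cv2.COLOR_RGB2HSV)
    def reg(x0,x1,y0,y1,z0,z1,m=True):
        return W[(d>0)&(W[...,0]>x0)&(W[...,0]<x1)&(W[...,1]>y0)&(W[...,1]<y1)&(z>z0)&(z<z1)&m]
    ris=reg(.1,.6,.05,.42,.04,.06); print(n,"riser",rect(ris),len(ris),np.median(ris[:,2]))
    tr=reg(.15,.6,-.45,.03,.035,.062,(hsv[...,1]>60)); print("tray",rect(tr),len(tr))
    br=reg(.15,.6,-.45,.05,.142,.16,(hsv[...,1]>60)); print("bar",rect(br),len(br),np.median(br[:,2]),br.mean(0))
    ti=reg(.15,.6,-.45,.05,.085,.105); print("tin",rect(ti),len(ti))
    for nm,b in(("cup",(.4,.75,0,.12)),("phone",(.4,.75,-.2,0))):
        q=reg(*b,.05,.2);print(nm,q.min(0).round(3),q.max(0).round(3))
p=np.load("top.npz")["p"][160:320,310:470,::-1];cv2.imwrite("pics/crop.png",cv2.resize(p,None,fx=3.5,fy=3.5))
E
```

```text
top riser (array([483.4, 191.8]), 75.95, array([251.8, 190.5])) 5839 0.0504708966272356
tray (array([ 424.1, -198.7]), 72.24, array([367.5, 300.9])) 1107
bar (array([ 487.5, -216.3]), -14.6, array([175.8,  21.1])) 522 0.15039654134559682 [ 0.48657811 -0.21584308  0.15021997]
tin (array([ 495.8, -167.1]), -10.29, array([174.7,  97.8])) 1042
cup [0.4   0.021 0.05 ] [0.749 0.12  0.138]
phone [ 0.401 -0.2    0.05 ] [ 0.603 -0.026  0.156]
scene riser (array([483.7, 192.1]), 76.17, array([250.3, 196.6])) 4946 0.0480101729718178
tray (array([ 429.6, -197.7]), 72.57, array([366.7, 294.9])) 1123
bar (array([ 488.1, -214.4]), -14.72, array([180.3,  24.7])) 394 0.14758065852067143 [ 0.4916444  -0.21484784  0.14744254]
tin (array([ 501. , -173.9]), -16.86, array([179.9, 106.3])) 790
cup [0.4   0.023 0.05 ] [0.75  0.12  0.136]
phone [ 0.402 -0.2    0.05 ] [ 0.601 -0.029  0.154]
```

View pics/crop.png

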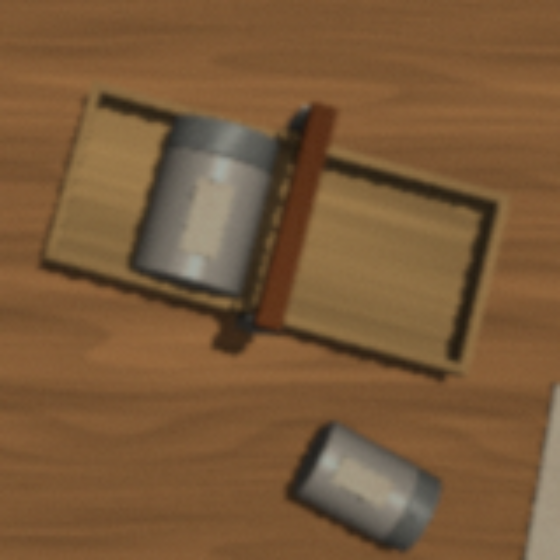

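The crop shows the large silver tin lying across the tray, left of the brown bar at crop pixel (297,217). The small silver tin outside it, at (365,485), is the look-alike. The bar centre is (488,-216,137), in reach, and it measures 176 x 21 mm as expected. I'll go above the bar at the current height.

Emit:
{"method": "apply_moves", "body": {"motion": [{"jaw": 1,"xyz": [-38,-45,0],"twist": 0},{"jaw": 1,"xyz": [-78,-92,0],"twist": -0.016},{"jaw": 1,"xyz": [-118,-140,0],"twist": -0.016},{"jaw": 1,"xyz": [-158,-188,0],"twist": -0.016},{"jaw": 1,"xyz": [-198,-235,0],"twist": -0.016}], "grip_force": 100}}

```text
time: 0.72
ee_pos: [0.2753, 0.2487, 0.2481]
tcp_rot: [180.0, 0.0, 165.4]
wrist_force: [1.3, -0.1, -0.3]
opening: 0.0857
grasp_force: 0.0
```

Emit:
{"method": "apply_moves", "body": {"motion": [{"jaw": 1,"xyz": [-40,-48,0],"twist": 0},{"jaw": 1,"xyz": [-80,-95,0],"twist": 0},{"jaw": 1,"xyz": [-120,-143,0],"twist": 0},{"jaw": 1,"xyz": [-160,-190,0],"twist": 0},{"jaw": 1,"xyz": [-200,-238,0],"twist": 0}]}}

```text
time: 1.35
ee_pos: [0.409, -0.0323, 0.2482]
tcp_rot: [180.0, 0.0, 165.4]
wrist_force: [1.9, 0.6, 0.4]
opening: 0.0856
grasp_force: 0.0
```

```bash
cat >> h.py <<'E'
def to_tool(target):
    o=sensors.get_obs();y=np.radians(o["tcp_rot"][2]);d=(np.array(target)-o["ee_pos"])*1000
    return np.round([d[0]*np.cos(y)+d[1]*np.sin(y), d[0]*np.sin(y)-d[1]*np.cos(y), -d[2]],1),o
E
python3 - <<'E'
from h import *
print(to_tool([.4878,-.2158,.138]))
f=np.load("top.npz");d=f["d"];W=world("top",d)
a=np.radians(75.4);u=np.array([np.cos(a),np.sin(a)]);r=(W[...,:2]-[.4878,-.2158]);s=r@u;x=r@[u[1],-u[0]]
m=(d>0)&(abs(x)<.06)&(s>-.02)&(s<.15)
for lo in(.055,.075,.09,.094): 
    k=m&(W[...,2]>lo)&(W[...,2]<.12)&(s>.013);print(lo,k.sum(),s[k].min(),s[k].max(),s[k].mean(),W[...,2][k].max())
# tray ends: rim points
k=(d>0)&(abs(x)<.07)&(abs(s)<.22)&(W[...,2]>.03)&(W[...,2]<.06);print(s[k].min(),s[k].max())
k=(d>0)&(abs(x)<.09)&(abs(s)<.15)&(W[...,2]>.04)&(W[...,2]<.055);print(x[k].min(),x[k].max())
E
```

```text
(array([-122.6, -157.6,  110.2]), {'time': 1.35, 'q': array([-4.52523849e+00, -1.39988932e+01, -7.68718328e+00,  9.62849814e+01,
        1.01832085e-02,  1.00934257e+01]), 'qd': array([-64.8009037 ,  29.72396986,  23.01446325,  -6.95842432,
        -0.08719254, -64.60056465]), 'joint_efforts': array([  7.14785099, -36.83276296,  43.22336555,   1.07885823,
        -0.20369668,   1.7822966 ]), 'ee_pos': array([ 0.40898024, -0.03232094,  0.24823998]), 'tcp_rot': array([1.79985290e+02, 2.45302193e-02, 1.65381335e+02]), 'wrist_force': array([1.85459751, 0.60828442, 0.37205636]), 'torque': array([ 0.09782309, -0.04636348, -0.02278668]), 'grasp_force': 0.0, 'opening': 0.0855951437513839})
0.055 1339 0.016477861683770013 0.10545362162266768 0.06280270070329769 0.10567167870821974
0.075 1182 0.01986096333566856 0.10130395043068541 0.061763588886752784 0.10567167870821974
0.09 776 0.03138925191216158 0.09118894111670982 0.06063941074311947 0.10567167870821974
0.094 553 0.034134023340059876 0.08879766693011501 0.06022980928213268 0.10567167870821974
-0.17997949438228386 0.17732889513344316
-0.08983128940405441 0.0812864053053315
```

Emit:
{"method": "apply_moves", "body": {"motion": [{"jaw": 1,"xyz": [-40,-48,0],"twist": 0},{"jaw": 1,"xyz": [-78,-95,0],"twist": 0},{"jaw": 1,"xyz": [-110,-138,0],"twist": 0},{"jaw": 1,"xyz": [-123,-159,0],"twist": 0},{"jaw": 1,"xyz": [-123,-159,0],"twist": 0}]}}

```text
time: 1.98
ee_pos: [0.4875, -0.2164, 0.2471]
tcp_rot: [180.0, -0.1, 165.3]
wrist_force: [-0.6, -0.0, -0.6]
opening: 0.0857
grasp_force: 0.0
```

```bash
python3 - <<'E'
from h import *
c=camera_params("wrist");p,d=camera("wrist");cv2.imwrite("pics/w1.png",p[...,::-1]);np.savez("w1.npz",p=p,d=d)
print(to_tool([.4878,-.2158,.138]))
W=world("wrist",d);print(c)
k=(d>0)&(W[...,2]>.143)&(W[...,2]<.158)&(np.hypot(W[...,0]-.488,W[...,1]+.216)<.1);print("bar",rect(W[k]),k.sum())
E
```

```text
(array([ -0.6,  -0.3, 109.6]), {'time': 2.025, 'q': array([-2.38456582e+01,  2.67334961e+00,  7.56894661e+00,  9.49882155e+01,
        7.86359603e-03, -9.17156687e+00]), 'qd': array([ 1.43705733, -1.61731595, -0.73454656,  0.25847645,  0.14269307,
        0.39216945]), 'joint_efforts': array([ -1.3136958 , -48.04927826,  46.87036872,  -0.22678833,
        -0.07953474,  -0.11311646]), 'ee_pos': array([ 0.4872921 , -0.21534522,  0.24758622]), 'tcp_rot': array([ 1.79977474e+02, -9.01810158e-02,  1.65325920e+02]), 'wrist_force': array([ 0.6626625 , -0.40320227, -0.41343679]), 'torque': array([0.05547714, 0.06861176, 0.00058315]), 'grasp_force': 0.0, 'opening': 0.08530526082100702})
{'mtx': array([[284.22049545,   0.        , 319.32405993],
       [  0.        , 284.22049545, 202.0704882 ],
       [  0.        ,   0.        ,   1.        ]]), 'rvec': array([-2.31999993, -1.78556228, -0.23123834]), 'tvec': array([ 0.08486616, -0.54245967,  0.24206134])}
bar (array([ 487.7, -216.6]), -14.74, array([176.6,  20. ])) 5172
```

View pics/w1.png

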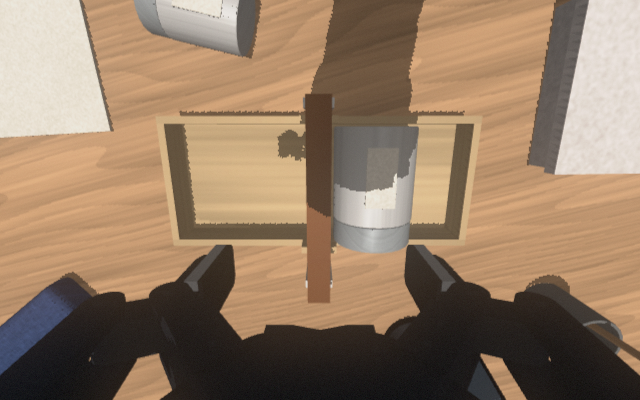

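The wrist view shows the bar at column 318 between the open fingers (220 and 420) and square to them, with the tin to its right at about (375,185). I'll descend and close.

Emit:
{"method": "apply_moves", "body": {"motion": [{"jaw": 1,"xyz": [0,-1,40],"twist": 0},{"jaw": 1,"xyz": [0,-1,85],"twist": 0},{"jaw": 1,"xyz": [0,-1,109],"twist": 0},{"jaw": 1,"xyz": [0,-1,109],"twist": 0},{"jaw": -1,"xyz": [0,-1,109],"twist": 0}]}}

```text
time: 2.65
ee_pos: [0.4877, -0.2156, 0.1409]
tcp_rot: [-180.0, 0.1, 165.4]
wrist_force: [-0.5, 1.2, -0.3]
opening: 0.0698
grasp_force: 0.0
```

Emit:
{"method": "apply_moves", "body": {"motion": [{"jaw": -1,"xyz": [0,0,0],"twist": 0},{"jaw": -1,"xyz": [0,0,0],"twist": 0},{"jaw": -1,"xyz": [0,0,0],"twist": 0},{"jaw": -1,"xyz": [0,0,0],"twist": 0},{"jaw": -1,"xyz": [0,0,0],"twist": 0}]}}

```text
time: 3.28
ee_pos: [0.4875, -0.2165, 0.1402]
tcp_rot: [-179.9, 0.1, 165.4]
wrist_force: [-1.2, -2.2, 5.6]
opening: 0.0184
grasp_force: 98.4
```

```bash
cat >> h.py <<'E'
def tin(n="top",save=None):
    """tin's and tray's place along the tool's y relative to the TCP (mm), tray slope (mrad, + = far end down)"""
    o=sensors.get_obs();
    W=None;p_=camera_params(n);p,d=camera(n);W=world(n,d)
    if save: cv2.imwrite(save,p[...,::-1])
    y=np.radians(o["tcp_rot"][2]);u=np.array([np.sin(y),-np.cos(y)]);v=np.array([np.cos(y),np.sin(y)])
    r=W[...,:2]-o["ee_pos"][:2];s=r@u*1000;x=r@v*1000;z=(W[...,2]-o["ee_pos"][2])*1000+137.5 # height over underside (nominal)
    K=(d>0)&(abs(s)<215)
    m=K&(abs(x)<50)&(abs(s)>13)&(z>80)&(z<112)&(abs(s)<140)
    q=np.c_[s[m],z[m]]
    A=np.c_[2*q,np.ones(len(q))];c,*_=np.linalg.lstsq(A,(q**2).sum(1),rcond=None);rad=np.sqrt(c[2]+c[0]**2+c[1]**2)
    w=K&(abs(x)>62)&(abs(x)<82)&(z>25)&(z<75);  # side walls' tops and ends
    e=K&(abs(x)<60)&(z>33)&(z<67)&(abs(s)>130)
    g=[s[e&(s<0)],s[e&(s>0)]]
    ends=[np.percentile(h,(3,97)).round(1) if len(h)>5 else None for h in g]
    ez=[np.median(z[e&(s<0)]),np.median(z[e&(s>0)])]
    print(n,"t",o["time"],"tin centre s,z,R",c[:2].round(1),rad.round(1),"midtop",q[q[:,1]>94][:,0].mean().round(1) if (q[:,1]>94).any() else None,"n",len(q),"ends",ends,np.round(ez,1),"tcp",(o["ee_pos"]*1000).round(1),"F",o["wrist_force"].round(2),"tau_x",round(float(o["torque"][:2]@v),3),"open",round(o["opening"]*1000,1),"gf",round(o["grasp_force"],0))
E
python3 - <<'E'
from h import *
tin("top");tin("wrist")
E
```

```text
top t 3.275 tin centre s,z,R [61.8 63.3] 34.4 midtop 62.6 n 753 ends [array([-178.2, -168.9]), array([170.3, 177.8])] [47.  48.2] tcp [ 487.5 -216.5  140.2] F [-1.19 -2.23  5.58] tau_x 0.46 open 18.4 gf 98.0
wrist t 3.325 tin centre s,z,R [60.3 56.1] 39.9 midtop 60.1 n 11905 ends [array([-178.5, -170.2]), array([168.1, 176.4])] [45.8 45.6] tcp [ 487.5 -216.5  140.2] F [-1.02 -0.45  6.06] tau_x 0.496 open 18.4 gf 98.0
```

Gripped: opening 18 mm, force 98 N. The tin is about 61 mm off the middle, towards the riser. While the tray is still flat on the desk, where the tin is stable, a quick slide towards the riser will leave the tin near the middle. The gap to the riser is about 90 mm, so I'll slide 72 mm with the load slightly relieved.

Emit:
{"method": "apply_moves", "body": {"motion": [{"jaw": -1,"xyz": [0,0,-1],"twist": 0},{"jaw": -1,"xyz": [0,30,-1],"twist": 0},{"jaw": -1,"xyz": [0,64,-1],"twist": 0},{"jaw": -1,"xyz": [0,72,-1],"twist": 0},{"jaw": -1,"xyz": [0,72,-1],"twist": 0}]}}

```text
time: 4.0
ee_pos: [0.5054, -0.146, 0.1402]
tcp_rot: [180.0, -0.0, 165.5]
wrist_force: [-0.0, 0.4, -0.3]
opening: 0.0182
grasp_force: 99.4
```

```bash
python3 - <<'E'
from h import *
tin("wrist");tin("wrist");tin("wrist","pics/w2.png")
E
```

```text
wrist t 4.0 tin centre s,z,R [21.6 55.8] 39.0 midtop 22.0 n 5866 ends [array([-178.4, -170. ]), array([168.6, 212.9])] [45.7 46.3] tcp [ 505.4 -146.   140.2] F [-0.02  0.38 -0.27] tau_x -0.313 open 18.2 gf 99.0
wrist t 4.05 tin centre s,z,R [22.4 55.2] 39.6 midtop 22.5 n 6075 ends [array([-178.2, -169.8]), array([168.7, 212.9])] [45.7 46.2] tcp [ 505.4 -146.1  140.2] F [-0.36  2.08  0.34] tau_x -0.57 open 18.6 gf 99.0
wrist t 4.1 tin centre s,z,R [23.  54.5] 40.3 midtop 23.0 n 6262 ends [array([-178.1, -169.7]), array([168.8, 212.9])] [45.6 46.2] tcp [ 505.4 -146.2  140.2] F [0.44 1.87 1.46] tau_x -0.768 open 18.5 gf 99.0
```

Emit:
{"method": "apply_moves", "body": {"motion": [{"jaw": -1,"xyz": [0,-0.5,0],"twist": 0},{"jaw": -1,"xyz": [0,-2,0],"twist": 0},{"jaw": -1,"xyz": [0,-4,0],"twist": 0},{"jaw": -1,"xyz": [0,-7.5,0],"twist": 0},{"jaw": -1,"xyz": [0,-12,0],"twist": 0}]}}

```text
time: 4.78
ee_pos: [0.5026, -0.1574, 0.1402]
tcp_rot: [179.8, 0.0, 165.4]
wrist_force: [1.9, 6.9, -0.1]
opening: 0.0186
grasp_force: 99.4
```

Emit:
{"method": "apply_moves", "body": {"motion": [{"jaw": -1,"xyz": [0,-5,0],"twist": 0},{"jaw": -1,"xyz": [0,-11,0],"twist": 0},{"jaw": -1,"xyz": [0,-16,0],"twist": 0},{"jaw": -1,"xyz": [0,-20.5,0],"twist": 0},{"jaw": -1,"xyz": [0,-24,0],"twist": 0}]}}

```text
time: 5.4
ee_pos: [0.4965, -0.1807, 0.1402]
tcp_rot: [179.8, 0.0, 165.4]
wrist_force: [1.7, 6.6, 1.0]
opening: 0.0185
grasp_force: 99.4
```

Emit:
{"method": "apply_moves", "body": {"motion": [{"jaw": -1,"xyz": [0,-2,0],"twist": 0},{"jaw": -1,"xyz": [0,-3.5,0],"twist": 0},{"jaw": -1,"xyz": [0,-4,0],"twist": 0},{"jaw": -1,"xyz": [0,-4,0],"twist": 0},{"jaw": -1,"xyz": [0,-4,0],"twist": 0}]}}

```text
time: 6.02
ee_pos: [0.4955, -0.1845, 0.1402]
tcp_rot: [179.9, 0.0, 165.4]
wrist_force: [1.0, 7.2, 1.2]
opening: 0.0188
grasp_force: 99.4
```

```bash
sed -i 's|    w=K&.*|    B=[]\n    for sg in(1,-1):\n        k=K\&(abs(x)<45)\&(z>70)\&(z<90)\&(abs(s)<150)\&(sg*(s-c[0])>20); B.append(round(float(np.median(s[k]-sg*np.sqrt(45.**2-(z[k]-53-2.7*0)**2))),1) if k.sum()>15 else None)\n    print("edge centres",B)|' h.py
python3 - <<'E'
from h import *
tin("wrist");tin("top");tin("wrist",save="pics/w3.png")
E
```

```text
edge centres [20.6, 23.1]
wrist t 6.025 tin centre s,z,R [25.2 53.9] 41.0 midtop 24.9 n 6736 ends [array([-177.7, -169.3]), array([169. , 177.4])] [45.9 45.5] tcp [ 495.5 -184.5  140.2] F [0.96 7.19 1.19] tau_x -1.812 open 18.8 gf 99.0
edge centres [24.0, None]
top t 6.075 tin centre s,z,R [40.7 84. ] 13.3 midtop 33.5 n 322 ends [array([-176.8, -168.3]), array([171. , 178.7])] [46.5 47.3] tcp [ 495.5 -184.5  140.2] F [0.62 6.27 0.39] tau_x -1.794 open 18.1 gf 99.0
edge centres [20.7, 23.1]
wrist t 6.125 tin centre s,z,R [25.2 53.9] 40.9 midtop 24.8 n 6730 ends [array([-177.7, -169.3]), array([169. , 177.3])] [45.7 45.5] tcp [ 495.5 -184.5  140.2] F [ 1.95  6.17 -0.03] tau_x -1.787 open 18.4 gf 99.0
```

View pics/w3.png

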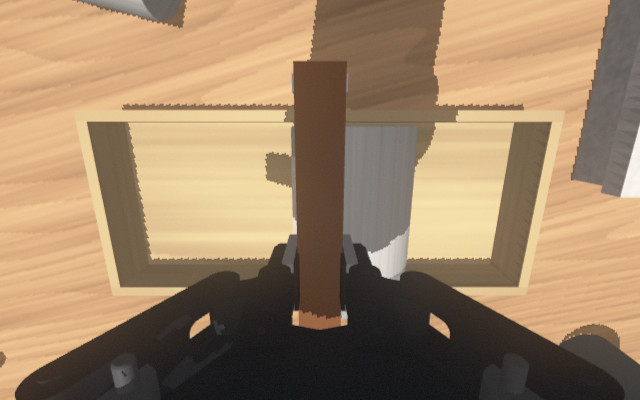

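The wrist view shows the tin right of the bar at about (360,190), occupying columns 293–415, with the tray flat. The tin is about 22 mm off the middle and at rest. Next is a short quick slide forward.

Emit:
{"method": "apply_moves", "body": {"motion": [{"jaw": -1,"xyz": [0,20,0],"twist": 0},{"jaw": -1,"xyz": [0,39,0],"twist": 0},{"jaw": -1,"xyz": [0,39,0],"twist": 0},{"jaw": -1,"xyz": [0,39,0],"twist": 0},{"jaw": -1,"xyz": [0,39,0],"twist": 0}]}}

```text
time: 6.8
ee_pos: [0.5052, -0.1473, 0.1402]
tcp_rot: [179.9, -0.0, 165.4]
wrist_force: [1.0, 4.4, -1.1]
opening: 0.0183
grasp_force: 99.6
```

```bash
python3 - <<'E'
from h import *
tin("wrist");tin("wrist");tin("wrist")
E
```

```text
edge centres [0.3, 6.5]
wrist t 6.8 tin centre s,z,R [ 3.5 50.8] 44.2 midtop 15.6 n 4839 ends [array([-178. , -169.6]), array([168.8, 212.9])] [45.7 46.1] tcp [ 505.2 -147.3  140.2] F [ 1.04  4.38 -1.11] tau_x -1.335 open 18.3 gf 100.0
edge centres [0.3, 6.6]
wrist t 6.85 tin centre s,z,R [ 3.5 51. ] 44.0 midtop 15.3 n 4835 ends [array([-177.9, -169.6]), array([168.9, 212.9])] [45.8 46.1] tcp [ 505.2 -147.3  140.2] F [ 1.64  5.14 -0.08] tau_x -1.396 open 18.2 gf 100.0
edge centres [0.2, 6.5]
wrist t 6.9 tin centre s,z,R [ 3.4 50.9] 44.1 midtop 15.3 n 4821 ends [array([-178. , -169.6]), array([168.8, 213. ])] [45.8 46.1] tcp [ 505.2 -147.3  140.2] F [ 1.82  5.04 -0.55] tau_x -1.384 open 18.6 gf 100.0
```

The tin is now about 4 mm from the middle and at rest. Lifting straight up 75 mm.

Emit:
{"method": "apply_moves", "body": {"motion": [{"jaw": -1,"xyz": [0,0,-5],"twist": 0},{"jaw": -1,"xyz": [0,0,-22],"twist": 0},{"jaw": -1,"xyz": [0,0,-45],"twist": 0},{"jaw": -1,"xyz": [0,0,-67],"twist": 0},{"jaw": -1,"xyz": [0,0,-75],"twist": 0}]}}

```text
time: 7.58
ee_pos: [0.5055, -0.1477, 0.2171]
tcp_rot: [-180.0, 0.1, 165.4]
wrist_force: [-0.3, 0.1, -10.6]
opening: 0.0186
grasp_force: 98.8
```

```bash
python3 - <<'E'
from h import *
tin("wrist");tin("wrist");tin("wrist")
E
```

```text
edge centres [2.6, 8.8]
wrist t 7.575 tin centre s,z,R [ 5.6 50. ] 44.9 midtop 16.1 n 4965 ends [array([-178.4, -170.1]), array([168.2, 176.6])] [47.1 44. ] tcp [ 505.5 -147.7  217.1] F [ -0.3    0.14 -10.62] tau_x 0.017 open 18.6 gf 99.0
edge centres [1.6, 10.3]
wrist t 7.625 tin centre s,z,R [ 6.1 49.4] 44.3 midtop 14.7 n 4586 ends [array([-178.4, -170.1]), array([168.2, 176.7])] [46.4 42.8] tcp [ 505.5 -147.6  217.3] F [-0.25 -0.73 -8.55] tau_x 0.036 open 18.1 gf 99.0
edge centres [2.3, 10.5]
wrist t 7.675 tin centre s,z,R [ 6.5 49.2] 44.7 midtop 16.0 n 4677 ends [array([-178.4, -170.1]), array([168.2, 176.7])] [46.5 42.9] tcp [ 505.4 -147.6  216.1] F [  0.33   0.65 -10.73] tau_x -0.001 open 18.4 gf 99.0
```

Lifted; the tin is about 7 mm out. I'll carry in segments, each starting briskly to push the tin back and stopping softly so it rides along.

Emit:
{"method": "apply_moves", "body": {"motion": [{"jaw": -1,"xyz": [0.6,2,0],"twist": 0},{"jaw": -1,"xyz": [2.5,8,0],"twist": 0},{"jaw": -1,"xyz": [6,17.5,0],"twist": 0},{"jaw": -1,"xyz": [9.5,29,0],"twist": 0},{"jaw": -1,"xyz": [13,39,0],"twist": 0}]}}

```text
time: 8.35
ee_pos: [0.5024, -0.1052, 0.2153]
tcp_rot: [180.0, 0.0, 165.4]
wrist_force: [0.5, 0.4, -10.3]
opening: 0.0184
grasp_force: 98.7
```

Emit:
{"method": "apply_moves", "body": {"motion": [{"jaw": -1,"xyz": [3,9.5,0],"twist": 0},{"jaw": -1,"xyz": [6,18,0],"twist": 0},{"jaw": -1,"xyz": [8.5,25.5,0],"twist": 0},{"jaw": -1,"xyz": [10.5,32,0],"twist": 0},{"jaw": -1,"xyz": [12.5,37.5,0],"twist": 0}]}}

```text
time: 8.98
ee_pos: [0.4998, -0.0665, 0.2153]
tcp_rot: [-180.0, 0.0, 165.4]
wrist_force: [-0.5, 0.2, -10.1]
opening: 0.0179
grasp_force: 98.6
```

```bash
python3 - <<'E'
from h import *
tin("wrist")
E
```

```text
edge centres [24.5, None]
wrist t 8.975 tin centre s,z,R [29.7 52.3] 41.7 midtop 29.1 n 7382 ends [array([-178. , -169.9]), array([168.4, 177. ])] [48.9 41. ] tcp [499.8 -66.5 215.3] F [ -0.5    0.16 -10.14] tau_x 0.158 open 17.9 gf 99.0
```

```bash
cat > sim.py <<'E'
import numpy as np
from scipy.interpolate import PchipInterpolator
def sim(s,v,rows,v0=0.,bias=0.,lag=0.04,drag=.01,dt=.0025,a0=0.):
    """rows: tray y (mm) at each 1/8 s (cumulative); tray starts at 0 with speed v0 mm/s. First-order lag twice. bias rad slope."""
    y=np.r_[0,rows].astype(float);T=np.arange(len(y))*.125
    s/=1e3;v/=1e3;c=0.;p=-v0/1e3*lag*2;q=-v0/1e3*lag;vp=v0/1e3;out=[]
    p2=p;pv=v0/1e3
    for t in np.arange(0,T[-1],dt):
        c=np.interp(t,T,y)/1e3
        q+=(c-q)*dt/lag; npv=(q-p2)/lag; a=(npv-pv)/dt; pv=npv; p2+=pv*dt
        slope=.72*s+bias
        f=9.81*slope-a; d=9.81*drag
        acc=.69*(f-d*np.tanh(v/.002)); v+=acc*dt; s+=v*dt
        if round(t/dt)%50==49: out.append((round(s*1e3,1),round(v*1e3,1)))
    return out
E
python3 - <<'E'
from sim import *
r=[2,8,17.5,29,39,48.5,57,64.5,71,76.5]
for b in(0,.003,.006):
  for s0,v0 in((7.5,9),(7.5,14)):
    print(b,s0,v0,sim(s0,v0,r,bias=b)[3::2])
for rows in([25,50,60,60,60],[28,56,65,67,68],[25,55,80,85,88]):
  for s,v in((27,20),(27,40)):
    print(rows,s,v,sim(s,v,rows,v0=40,bias=.003))
E
```

```text
0 7.5 9 [(np.float64(3.4), np.float64(-16.9)), (np.float64(2.3), np.float64(0.9)), (np.float64(2.8), np.float64(2.0)), (np.float64(3.4), np.float64(2.4))]
0 7.5 14 [(np.float64(4.4), np.float64(-14.8)), (np.float64(3.7), np.float64(1.2)), (np.float64(4.3), np.float64(2.7)), (np.float64(5.2), np.float64(3.7))]
0.003 7.5 9 [(np.float64(5.1), np.float64(-8.1)), (np.float64(5.5), np.float64(3.9)), (np.float64(7.3), np.float64(10.3)), (np.float64(11.1), np.float64(20.4))]
0.003 7.5 14 [(np.float64(6.4), np.float64(-5.4)), (np.float64(7.1), np.float64(5.6)), (np.float64(9.6), np.float64(14.4)), (np.float64(14.9), np.float64(28.1))]
0.006 7.5 9 [(np.float64(6.7), np.float64(-0.6)), (np.float64(8.4), np.float64(11.9)), (np.float64(13.4), np.float64(28.6)), (np.float64(23.7), np.float64(54.8))]
0.006 7.5 14 [(np.float64(8.0), np.float64(0.1)), (np.float64(9.9), np.float64(13.7)), (np.float64(15.6), np.float64(32.5)), (np.float64(27.3), np.float64(62.1))]
[25, 50, 60, 60, 60] 27 20 [(np.float64(24.5), np.float64(-49.0)), (np.float64(18.5), np.float64(-42.5)), (np.float64(18.7), np.float64(37.4
[... 489 characters left out ...]
.float64(36.4), np.float64(115.3))]
[28, 56, 65, 67, 68] 27 40 [(np.float64(26.0), np.float64(-44.2)), (np.float64(20.3), np.float64(-39.3)), (np.float64(22.1), np.float64(58.6)), (np.float64(33.7), np.float64(117.9)), (np.float64(50.5), np.float64(149.2))]
[25, 55, 80, 85, 88] 27 20 [(np.float64(24.5), np.float64(-49.0)), (np.float64(16.9), np.float64(-65.6)), (np.float64(11.0), np.float64(-29.1)), (np.float64(14.4), np.float64(72.1)), (np.float64(25.9), np.float64(105.3))]
[25, 55, 80, 85, 88] 27 40 [(np.float64(26.8), np.float64(-31.2)), (np.float64(21.6), np.float64(-45.7)), (np.float64(18.3), np.float64(-5.7)), (np.float64(24.7), np.float64(97.9)), (np.float64(39.9), np.float64(138.3))]
```

```bash
cat >> sim.py <<'E'
from scipy.optimize import minimize
def plan(s,vs,v0=0.,bias=.005,n=12,lim=240,x0=None,target=-6,wa=.002,vmax=45,reg=1.):
    def cost(dx):
        dx=np.asarray(dx);r=np.cumsum(dx);J=0
        for v in vs:
            o=np.array(sim(s,v,np.r_[r,r[-1],r[-1]],v0=v0,bias=bias,dt=.005,lag=.03))if 0 else np.array(sim2(s,v,np.r_[r,r[-1],r[-1]],v0,bias))
            J+=np.mean((o[-5:,0]-target)**2)+.2*np.mean(o[-4:,1]**2)+ .02*np.mean((o[:,0]-target)**2)
        J/=len(vs)
        return J+wa*np.sum(np.diff(np.r_[v0/8,dx,0])**2)+10*max(0,r[-1]-lim)**2+10*np.sum(np.maximum(0,abs(dx)-vmax)**2)
    best=minimize(cost,np.full(n,8.) if x0 is None else x0,method="Powell",options=dict(maxiter=12,ftol=1e-3))
    return np.round(np.cumsum(best.x),1),best.fun
def sim2(s,v,rows,v0,bias):
    return sim(s,v,rows,v0=v0,bias=bias,dt=.00625,lag=.03)
def show(s,v,rows,v0=0,bias=.005):
    print(s,v,bias,[(int(a),int(b)) for a,b in sim(s,v,rows,v0=v0,bias=bias,lag=.03)])
E
sed -i 's/%50==49/%max(1,round(.125\/dt))==round(.125\/dt)-1/' sim.py
time python3 - <<'E'
from sim import *
r,f=plan(29,(40,65));print(list(map(float,r)),f)
for v in(40,52,65): show(29,v,np.r_[r,r[-1],r[-1]])
E
```

```text
[15.1, 70.1, 121.0, 141.0, 162.1, 181.3, 198.9, 215.0, 225.3, 235.2, 241.3, 241.7] 2121.2709918104924
29 40 0.005 [(29, -14), (13, -197), (-10, -178), (-20, -15), (-21, -9), (-21, -1), (-21, -1), (-21, -1), (-20, 13), (-19, 1), (-18, 5), (-16, 21), (-14, 11), (-14, 0)]
29 52 0.005 [(30, -4), (16, -186), (-5, -165), (-14, 0), (-14, 0), (-13, 0), (-13, 0), (-13, 0), (-12, 19), (-9, 12), (-7, 22), (-2, 45), (3, 45), (8, 45)]
29 65 0.005 [(32, 2), (18, -179), (-2, -156), (-9, 8), (-8, 5), (-7, 5), (-6, 6), (-5, 6), (-3, 29), (0, 28), (5, 45), (13, 77), (23, 88), (35, 102)]
real	0m19.887s
user	0m20.255s
sys	0m0.194s
```

```bash
python3 - <<'E'
from sim import *
for r in([40,80,110,120,120],[45,90,120,130,130],[45,90,130,140,145]):
  print(r)
  for v in(30,45,60): show(29,v,r+[r[-1]]*3)
E
```

```text
[40, 80, 110, 120, 120]
29 30 0.005 [(18, -149), (0, -146), (-13, -87), (-16, 15), (-10, 61), (-3, 57), (3, 52), (10, 52)]
29 45 0.005 [(20, -134), (3, -129), (-7, -67), (-8, 36), (0, 88), (11, 92), (23, 98), (36, 112)]
29 60 0.005 [(22, -119), (7, -113), (-1, -48), (0, 58), (12, 116), (27, 128), (44, 145), (64, 174)]
[45, 90, 120, 130, 130]
29 30 0.005 [(17, -175), (-5, -176), (-21, -95), (-25, 6), (-21, 47), (-15, 35), (-12, 23), (-9, 12)]
29 45 0.005 [(18, -160), (-1, -159), (-15, -76), (-16, 26), (-9, 72), (0, 69), (7, 67), (16, 70)]
29 60 0.005 [(20, -145), (2, -143), (-9, -56), (-8, 47), (2, 100), (14, 105), (28, 114), (43, 131)]
[45, 90, 130, 140, 145]
29 30 0.005 [(17, -175), (-5, -176), (-25, -147), (-32, 1), (-30, 15), (-27, 21), (-26, 2), (-26, -4)]
29 45 0.005 [(18, -160), (-1, -159), (-19, -128), (-23, 20), (-19, 40), (-13, 53), (-6, 45), (-1, 39)]
29 60 0.005 [(20, -145), (2, -143), (-13, -108), (-15, 41), (-7, 67), (2, 89), (14, 92), (26, 100)]
```

Emit:
{"method": "apply_moves", "body": {"motion": [{"jaw": -1,"xyz": [15,45,0],"twist": 0},{"jaw": -1,"xyz": [30,90,0],"twist": 0},{"jaw": -1,"xyz": [43,130,0],"twist": 0},{"jaw": -1,"xyz": [48,145,0],"twist": 0},{"jaw": -1,"xyz": [51,155,0],"twist": 0}]}}

```text
time: 9.65
ee_pos: [0.4895, 0.0965, 0.2153]
tcp_rot: [-180.0, 0.0, 165.4]
wrist_force: [-0.0, -0.8, -10.2]
opening: 0.0184
grasp_force: 99.5
```

```bash
python3 - <<'E'
from h import *
tin("wrist");tin("wrist")
E
```

```text
edge centres [34.9, 45.6]
wrist t 9.65 tin centre s,z,R [39.4 52. ] 42.0 midtop 35.2 n 9271 ends [array([-177.8, -169.9]), array([168.4, 177. ])] [49.8 39.7] tcp [489.5  96.5 215.3] F [-1.000e-02 -8.300e-01 -1.018e+01] tau_x 0.243 open 18.4 gf 99.0
edge centres [43.6, 55.1]
wrist t 9.7 tin centre s,z,R [48.8 54. ] 39.9 midtop 52.6 n 10799 ends [array([-179.2, -171.2]), array([167. , 175.7])] [49.9 39.5] tcp [489.5  97.  215.2] F [-0.16  2.24 -9.75] tau_x -0.063 open 18.5 gf 99.0
```

```bash
sed -i 's/lag=.03/lag=.012/g' sim.py; python3 - <<'E'
from sim import *
for b in(.001,.005):
  for v in(60,90,120): show(29,v,[45,90,130,145,155],bias=b)
for r in([60,115,165,200,225],[60,120,175,215,240],[55,105,150,180,200]):
  print(r)
  for v in(110,150,190): show(50,v,r,bias=.003)
E
```

```text
29 60 0.001 [(12, -167), (-7, -156), (-24, -129), (-27, -2), (-26, 2)]
29 90 0.001 [(15, -136), (0, -122), (-12, -89), (-9, 37), (-2, 53)]
29 120 0.001 [(19, -105), (7, -88), (0, -49), (8, 85), (21, 114)]
29 60 0.005 [(12, -163), (-7, -149), (-22, -118), (-23, 6), (-21, 16)]
29 90 0.005 [(16, -133), (0, -115), (-10, -78), (-5, 53), (3, 75)]
29 120 0.005 [(19, -102), (8, -81), (2, -37), (11, 101), (27, 136)]
[60, 115, 165, 200, 225]
50 110 0.003 [(31, -185), (13, -133), (0, -91), (-2, 0), (3, 49)]
50 150 0.003 [(36, -145), (23, -88), (16, -37), (21, 52), (34, 118)]
50 190 0.003 [(41, -104), (33, -42), (33, 8), (43, 107), (64, 189)]
[60, 120, 175, 215, 240]
50 110 0.003 [(31, -185), (10, -162), (-6, -122), (-12, -34), (-9, 37)]
50 150 0.003 [(36, -145), (20, -116), (10, -68), (10, 18), (21, 104)]
50 190 0.003 [(41, -104), (30, -71), (26, -15), (34, 81), (54, 184)]
[55, 105, 150, 180, 200]
50 110 0.003 [(34, -157), (19, -103), (10, -55), (13, 31), (22, 91)]
50 150 0.003 [(39, -116), (30, -57), (27, -1), (36, 94), (55, 171)]
50 190 0.003 [(44, -75), (40, -11), (43, 36), (57, 143), (83, 235)]
```

```bash
time python3 - <<'E'
from sim import *
x0=[56,56,56,50,35,25,15,5,0,0]
r,f=plan(51,(170,215),bias=.003,n=10,lim=330,x0=x0,vmax=57,target=-4,wa=.0005);print(list(map(float,r)),f)
for v in(150,170,190,215,240): show(51,v,np.r_[r,r[-1],r[-1]],bias=.003)
E
```

```text
[101.0, 185.2, 264.1, 307.6, 346.5, 381.3, 411.8, 351.4, 347.7, 338.9] 46372.00860314166
51 150 0.003 [(14, -375), (-22, -274), (-54, -257), (-67, -89), (-78, -97), (-90, -114), (-105, -139), (-75, 301), (-72, -50), (-78, -56), (-92, -145), (-114, -197)]
51 170 0.003 [(16, -355), (-17, -251), (-46, -230), (-55, -56), (-61, -55), (-68, -61), (-75, -70), (-35, 390), (-20, 56), (-11, 69), (-8, 9), (-7, 0)]
51 190 0.003 [(19, -334), (-11, -228), (-37, -203), (-43, -22), (-45, -13), (-45, -9), (-45, -8), (3, 472), (30, 165), (54, 212), (78, 199), (106, 249)]
51 215 0.003 [(22, -308), (-5, -200), (-27, -170), (-29, 7), (-27, 9), (-25, 10), (-22, 13), (30, 508), (62, 219), (95, 289), (130, 303), (173, 389)]
51 240 0.003 [(25, -282), (1, -171), (-16, -136), (-14, 46), (-6, 60), (2, 75), (14, 98), (79, 619), (128, 365), (181, 480), (244, 555), (323, 721)]
real	0m15.039s
user	0m15.266s
sys	0m0.261s
```

```bash
python3 - <<'E'
from sim import *
for r in([60,120,180,180],[60,120,180,230,230]):
  print(r)
  for v in(120,150,180,210,240): show(51,v,r,bias=.003)
for R in([60,120,180,230,265,290,305,315,320,325,325,325],[60,120,180,235,275,300,315,325,330,330,330,330]):
  for v in(120,150,180,210,240): show(51,v,R,bias=.003)
E
```

```text
[60, 120, 180, 180]
51 120 0.003 [(34, -175), (13, -149), (-3, -135), (13, 193)]
51 150 0.003 [(37, -144), (21, -115), (8, -95), (31, 242)]
51 180 0.003 [(41, -113), (29, -81), (21, -54), (49, 291)]
51 210 0.003 [(45, -83), (37, -47), (33, -14), (67, 339)]
51 240 0.003 [(49, -52), (45, -13), (45, 14), (83, 376)]
[60, 120, 180, 230, 230]
51 120 0.003 [(34, -175), (13, -149), (-3, -135), (-14, -75), (3, 191)]
51 150 0.003 [(37, -144), (21, -115), (8, -95), (3, -25), (28, 253)]
51 180 0.003 [(41, -113), (29, -81), (21, -54), (20, 12), (51, 302)]
51 210 0.003 [(45, -83), (37, -47), (33, -14), (38, 57), (75, 360)]
51 240 0.003 [(49, -52), (45, -13), (45, 14), (54, 93), (96, 407)]
51 120 0.003 [(34, -175), (13, -149), (-3, -135), (-14, -75), (-15, 0), (-11, 41), (0, 86), (12, 111), (29, 145), (48, 163), (74, 222), (104, 270)]
51 150 0.003 [(37, -144), (21, -115), (8, -95), (3, -25), (8, 56), (21, 114), (42, 182), (69, 238), (105, 312), (148, 383), (205, 511), (277, 650)]
51 180 0.003 [(41, -113), (29, -81), (21, -54), (20, 12), (31, 104), (51, 178), (81, 267), (121, 350), (172, 460), (237,
[... 389 characters left out ...]
17, -103), (-22, -22), (-17, 44), (-6, 86), (6, 107), (22, 137), (43, 179), (67, 206), (95, 250)]
51 150 0.003 [(37, -144), (21, -115), (8, -95), (0, -54), (2, 26), (14, 108), (33, 171), (59, 221), (92, 288), (134, 378), (187, 469), (253, 596)]
51 180 0.003 [(41, -113), (29, -81), (21, -54), (18, -4), (27, 86), (47, 185), (78, 272), (118, 353), (169, 461), (237, 606), (323, 769), (432, 991)]
51 210 0.003 [(45, -83), (37, -47), (33, -14), (35, 30), (49, 132), (76, 246), (115, 353), (167, 460), (234, 602), (322, 792), (435, 1015), (580, 1315)]
51 240 0.003 [(49, -52), (45, -13), (45, 14), (51, 65), (70, 178), (103, 307), (152, 433), (215, 565), (297, 742), (406, 976), (545, 1257), (725, 1635)]
```

```bash
cat > opt.py <<'E'
import numpy as np
from scipy.optimize import minimize
G=9.81
def roll(s,v,P,V0,yaw,bias,drag=.01,full=False):
    """P (B,N,3): world dx,dy (mm), dyaw (rad) a row; s,v mm; V0 mm/row; u at yaw"""
    B,N,_=P.shape; s=np.full(B,s/1e3);v=np.full(B,v/1e3);V=np.tile(np.array(V0)*8e-3,(B,1));th=np.full(B,yaw);S=[];Vs=[]
    m=10;dt=.125/m
    for n in range(N+2):
        Vn=P[:,n,:2]*8e-3 if n<N else np.zeros((B,2)); w=P[:,n,2]*8 if n<N else np.zeros(B)
        dV=Vn-V;V=Vn
        v=v-.69*(dV[:,0]*np.cos(th)+dV[:,1]*np.sin(th))
        for k in range(m):
            a=.69*(G*(.72*s+bias)+w*w*s-G*drag*np.tanh(v/.004))
            v=v+a*dt;s=s+v*dt;th=th+w*dt
        S.append(s);Vs.append(v)
    return np.array(S)*1e3,np.array(Vs)*1e3,th
def cost(P,c):
    J=0
    for v in c["vs"]:
        S,Vs,th=roll(c["s"],v,P,c["V0"],c["yaw"],c["bias"])
        e=S[-1]+.45*Vs[-1]-c["tgt"]; J=J+e**2/100+(Vs[-1]/30)**2+ (np.maximum(0,abs(S)-95)**2).sum(0)*.1
    J=J/len(c["vs"])
    sp=np.hypot(P[...,0],P[...,1]);J=J+(np.maximum(0,sp-56)**2).sum(1)+1e4*(np.maximum(0,abs(P[...,2])-.17)**2).sum(1)
    D=np.diff(np.concatenate([np.tile(np.r_[c["V0"],0],(len(P),1,1)),P,np.zeros((len(P),1,3))],1),axis=1)
    J=J+2e-4*(D[...,:2]**2).sum((1,2))+2*(D[...,2]**2).sum(1)
    X=np.array(c["p"])+np.cumsum(P[...,:2],1);r=np.hypot(X[...,0],X[...,1])
    J=J+.05*(np.maximum(0,r-690)**2+np.maximum(0,300-r)**2).sum(1)+.05*(np.maximum(0,c.get("ymin",-900)-X[...,1])**2).sum(1)
    J=J+c.get("wend",0)*((X[:,-1]-np.array(c["goal"]))**2).sum(1)+c.get("wyaw",0)*P[...,2].sum(1)**2
    return J
def solve(c,N,seed=0,x0=None,it=400):
    best=None;rng=np.random.default_rng(seed)
    for k in range(c.get("tries",6)):
        if x0 is not None and k==0: z=np.array(x0,float)
        else:
            z=np.zeros((N,3));u=np.array([np.cos(c["yaw"]),np.sin(c["yaw"])]);z[:N//2,:2]=45*u;z+=rng.normal(0,1,(N,3))*[8,8,.03];z[:,2]+=rng.choice([-.12,0,.12])
        sc=np.tile([30,30,.1],N)
        def fg(q):
            h=1e-5;Q=q+np.concatenate([np.zeros((1,3*N)),h*np.eye(3*N)]);f=cost((Q*sc).reshape(-1,N,3),c);return f[0],(f[1:]-f[0])/h
        r=minimize(fg,z.ravel()/sc,jac=True,method="L-BFGS-B",options=dict(maxiter=it))
        if best is None or r.fun<best[0]: best=(r.fun,(r.x*sc).reshape(N,3))
    return best
def rows(P,toolyaw):
    C=np.cumsum(P,0);x=C[:,0]*np.cos(toolyaw)+C[:,1]*np.sin(toolyaw);y=C[:,0]*np.sin(toolyaw)-C[:,1]*np.cos(toolyaw)
    return np.c_[x,y,-C[:,2]]
E
time python3 - <<'E'
from opt import *
for vs in((190,),(215,),(240,),(190,240)):
    c=dict(s=51,vs=vs,V0=[0,0],yaw=np.radians(75.4),bias=.003,tgt=-3,p=[489.5,97.],tries=5)
    f,P=solve(c,16)
    S,V,th=roll(51,np.mean(vs),P[None],c["V0"],c["yaw"],c["bias"])
    print(vs,round(f,2),"S",S[:,0].round().astype(int),"V",V[:,0].round().astype(int),"yaw",round(np.degrees(th[0])));print((np.array(c["p"])+np.cumsum(P[:,:2],0)).round().astype(int).tolist(),np.degrees(P[:,2]).round().astype(int))
E
```

```text
Traceback (most recent call last):
  File "opt.py", line 39, in solve
    r=minimize(fg,z.ravel()/sc,jac=True,method="L-BFGS-B",options=dict(maxiter=it))
  File "opt.py", line 38, in fg
    h=1e-5;Q=q+np.concatenate([np.zeros((1,3*N)),h*np.eye(3*N)]);f=cost((Q*sc).reshape(-1,N,3),c);return f[0],(f[1:]-f[0])/h
                                                                   ~~~~^^^^^^^^^^^^^^^^^^^^^^^^^^
  File "opt.py", line 28, in cost
    J=J+c.get("wend",0)*((X[:,-1]-np.array(c["goal"]))**2).sum(1)+c.get("wyaw",0)*P[...,2].sum(1)**2
                                           ~^^^^^^^^
KeyError: 'goal'

real	0m2.239s
user	0m2.195s
sys	0m0.339s
```

```bash
sed -i 's/c\["goal"\]/c.get("goal",[0,0])/' opt.py
time python3 - <<'E'
from opt import *
for vs in((190,),(215,),(240,),(190,240)):
    c=dict(s=51,vs=vs,V0=[0,0],yaw=np.radians(75.4),bias=.003,tgt=-3,p=[489.5,97.],tries=5)
    f,P=solve(c,16,it=250)
    S,V,th=roll(51,np.mean(vs),P[None],c["V0"],c["yaw"],c["bias"])
    print(vs,round(f,2),"S",S[:,0].round().astype(int),"V",V[:,0].round().astype(int),"yaw",round(np.degrees(th[0])));print((np.array(c["p"])+np.cumsum(P[:,:2],0)).round().astype(int).tolist(),np.degrees(P[:,2]).round().astype(int))
E
```

```text
(190,) 10.66 S [ 42  35  29  24  19  14   9   3   4  -4  -3 -15 -15 -14 -13 -12  -8  -6] V [-49 -40 -29 -29 -25 -30 -36 -35   4 -59   2 -96   0   0   1   3  22  12] yaw 226
[[527, 141], [554, 192], [571, 246], [576, 302], [570, 358], [551, 411], [517, 456], [472, 491], [440, 533], [387, 552], [349, 588], [294, 598], [254, 630], [228, 636], [199, 652], [175, 668]] [10 10 10 10 10 10 10 10 10  7 10 10 10  5 10  9]
(215,) 113.63 S [ 43  36  30  32  25  18  12   7   4  -1  -7 -12 -10 -23 -22 -21 -15 -11] V [ -45  -34  -34   23  -42  -42  -37  -29  -21  -38  -40  -42   11 -106
   -1    2   39   25] yaw 226
[[530, 144], [558, 198], [569, 257], [589, 311], [577, 367], [551, 419], [515, 463], [475, 503], [432, 539], [381, 564], [328, 584], [275, 601], [230, 635], [174, 641], [138, 657], [109, 671]] [11 11 11 11 10 10 10 10 10  7  7  9 10  5  9  9]
(240,) 329.36 S [ 43  46  37  30  24  19  15  12   8   4   5  -1  -7 -19 -18 -17 -11  -7] V [-42  38 -50 -43 -28 -31 -24 -11 -20 -26   6 -41 -45 -98  -2   0  41  30] yaw 237
[[533, 148], [579, 191], [592, 251], [588, 311], [575, 369], [547, 421], [512, 466], [472, 507], [425, 540], [374, 563], [328, 593], [274, 608], [219, 620], [163, 614], [117, 629], [78, 643]] [12 13 11 11 11 10 10 10 10  9  7 10 10  5 10 10]
(190, 240) 19411.14 S [ 24  -1  -2 -19 -20 -20 -20 -21 -21 -20  -8  10  33  56  78  94 133 182] V [-201 -196   -4 -133   -6   -4   -4   -4   -5   -2   97  138  188  196
  188  155  343  431] yaw 84
[[544, 168], [555, 246], [522, 294], [527, 363], [496, 412], [463, 458], [428, 504], [392, 548], [355, 591], [315, 632], [262, 652], [206, 665], [181, 666], [160, 669], [146, 679], [135, 704]] [9 1 0 1 0 0 0 0 0 0 0 0 0 0 0 0]
real	0m53.296s
user	3m27.521s
sys	0m0.296s
```

```bash
sed -i 's/sp-56/sp-57/;s/-.17)/-.178)/' opt.py
python3 - <<'E'
from opt import *
from h import world
f=np.load("top.npz");d=f["d"];W=world("top",d)
for nm,(r0,r1,c0,c1) in dict(cup=(112,150,280,312),phone=(112,148,336,396)).items():
    w=W[r0:r1,c0:c1].reshape(-1,3);w=w[(w[:,2]>.03)&(w[:,2]<.2)];print(nm,w.min(0).round(3),w.max(0).round(3))
c=dict(s=51,vs=(210,),V0=[0,0],yaw=np.radians(75.4),bias=.003,tgt=-3,p=[489.5,97.],tries=5)
f,P=solve(c,16,it=300)
for v in(150,180,210,240):
    S,V,th=roll(51,v,P[None],c["V0"],c["yaw"],c["bias"]);print(v,S[:6,0].round().astype(int),V[:6,0].round().astype(int))
print(f,(np.array(c["p"])+np.cumsum(P[:,:2],0)).round().astype(int).tolist(),rows(P,np.radians(165.4))[:6].round(2))
E
```

```text
cup [0.72  0.019 0.03 ] [0.793 0.09  0.148]
phone [ 0.75  -0.219  0.03 ] [ 0.785 -0.068  0.127]
150 [ 35  21   6 -11 -32 -59] [-105 -102 -110 -134 -171 -226]
180 [ 39  29  19   8  -5 -20] [ -74  -66  -66  -77  -96 -125]
210 [43 37 32 27 23 19] [-42 -30 -22 -20 -21 -24]
240 [47 45 45 45 46 48] [-11   5  14  19  23  27]
46.113095789223536 [[530, 143], [559, 195], [576, 252], [580, 310], [571, 368], [547, 420], [512, 465], [470, 505], [420, 533], [364, 544], [313, 570], [263, 597], [212, 623], [170, 637], [119, 662], [68, 688]] [[-2.7100e+01  5.4680e+01 -2.0000e-01]
 [-4.1960e+01  1.1271e+02 -3.9000e-01]
 [-4.4480e+01  1.7163e+02 -5.8000e-01]
 [-3.3760e+01  2.2910e+02 -7.7000e-01]
 [-1.0440e+01  2.8233e+02 -9.5000e-01]
 [ 2.5410e+01  3.2762e+02 -1.1400e+00]]
```

The tin is rolling fast towards the riser end. A straight push doesn't leave enough room. A curved path, turning the tray with its long axis towards the arc's centre, keeps pushing the tin back within reach.

Emit:
{"method": "apply_moves", "body": {"motion": [{"jaw": -1,"xyz": [-27,55,0],"twist": -0.18},{"jaw": -1,"xyz": [-42,113,0],"twist": -0.36},{"jaw": -1,"xyz": [-44,172,0],"twist": -0.54},{"jaw": -1,"xyz": [-34,229,0],"twist": -0.72}]}}

```text
time: 10.25
ee_pos: [0.5818, 0.3092, 0.2144]
tcp_rot: [-179.9, -0.0, -153.1]
wrist_force: [0.5, -0.7, -9.8]
opening: 0.0184
grasp_force: 100.2
```

```bash
python3 - <<'E'
from h import *
o=sensors.get_obs();print(o["tcp_rot"],o["qd"].round())
tin("wrist")
E
```

```text
[-1.79937941e+02 -2.32067443e-02 -1.53145989e+02] [ 36.  35.  44.   9.   0. -47.]
edge centres [80.1, 99.1]
wrist t 10.25 tin centre s,z,R [89.7 44.7] 42.7 midtop None n 9550 ends [array([-172. , -164.1]), array([132.5, 181.3])] [52.8 33.4] tcp [581.8 309.2 214.4] F [ 0.45 -0.73 -9.85] tau_x 0.532 open 18.4 gf 100.0
```

```bash
python3 - <<'E'
from opt import *
C=np.array([[0,0,0],[-27,55,-.18],[-42,113,-.36],[-44,172,-.54],[-34,229,-.72]],float)
d=np.diff(C,axis=0);y=np.radians(165.4)
P=np.c_[d[:,0]*np.cos(y)+d[:,1]*np.sin(y),d[:,0]*np.sin(y)-d[:,1]*np.cos(y),-d[:,2]]
for s,v in((60,215),(62,235),(63,250),(60,235)):
    S,V,th=roll(s,v,P[None],[0,0],np.radians(75.4),.003);print(s,v,S[:,0].round(),V[:,0].round(),np.degrees(th))
E
```

```text
60 215 [ 53.  49.  47.  47.  86. 130.] [-33. -11.   5.  19. 326. 384.] [116.65296125]
62 235 [ 57.  56.  57.  60. 103. 152.] [-11.  12.  27.  43. 358. 427.] [116.65296125]
63 250 [ 60.  61.  64.  69. 114. 166.] [  5.  26.  40.  62. 383. 460.] [116.65296125]
60 235 [ 55.  54.  55.  57.  99. 147.] [-12.  10.  23.  38. 351. 418.] [116.65296125]
```

Emit:
{"method": "apply_moves", "body": {"motion": [{"jaw": -1,"xyz": [28,55,0],"twist": 0},{"jaw": -1,"xyz": [-9,105,0],"twist": 0},{"jaw": -1,"xyz": [34,148,0],"twist": 0},{"jaw": -1,"xyz": [-16,183,0],"twist": 0},{"jaw": -1,"xyz": [38,207,0],"twist": 0}]}}

```text
time: 10.92
ee_pos: [0.4607, 0.483, 0.1962]
tcp_rot: [-179.6, -1.0, -153.5]
wrist_force: [5.5, 2.1, -12.1]
opening: 0.018
grasp_force: 97.7
```

```bash
python3 - <<'E'
from h import *
tin("wrist",save="pics/w5.png")
E
```

```text
edge centres [90.8, 86.5]
wrist t 10.925 tin centre s,z,R [89.1 51.6] 44.8 midtop 68.4 n 8815 ends [array([-179.1, -171.1]), array([137. , 174.7])] [52.7 41.5] tcp [460.7 483.  196.2] F [  5.51   2.07 -12.12] tau_x 0.736 open 18.0 gf 98.0
```

View pics/w5.png

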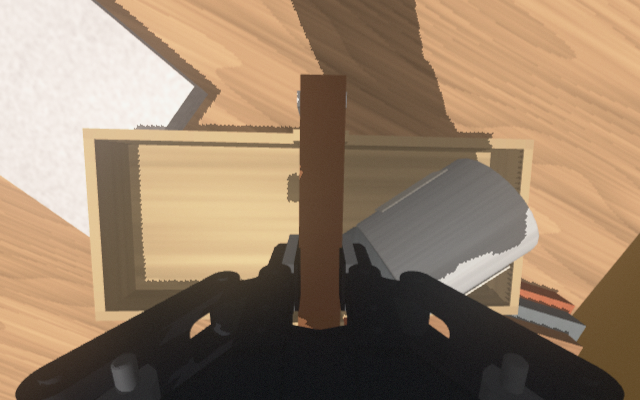

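The wrist view shows the tin skewed about 30° and lying towards the far end board, centre about (450,230). The tray is still held, and the riser is at the upper left. I'll see where it settles.

```bash
cat >> h.py <<'E'
def tin3(n="wrist",save=None):
    o=sensors.get_obs();p,d=camera(n);W=world(n,d)
    if save: cv2.imwrite(save,p[...,::-1])
    y=np.radians(o["tcp_rot"][2]);u=np.array([np.sin(y),-np.cos(y)]);v=np.array([np.cos(y),np.sin(y)])
    r=W[...,:2]-o["ee_pos"][:2];s=r@u*1000;x=r@v*1000;z=(W[...,2]-o["ee_pos"][2])*1000+140.2
    hs=cv2.cvtColor(p,cv2.COLOR_RGB2HSV)
    k=(d>0)&(abs(s)>13)&(abs(s)<190)&(abs(x)<95)&(z>62)&(z<125)&(hs[...,1]<70)
    q=np.c_[s[k],x[k]].astype(np.float32)
    top=k&(z>np.percentile(z[k],60));t=np.c_[s[top],x[top]]
    c=t.mean(0);e=np.linalg.svd(t-c,full_matrices=False)[2][0]
    e2=(d>0)&(abs(x)<60)&(z>25)&(z<75)&(abs(s)>155)&(abs(s)<190)
    print(n,"t",o["time"],"tin rect(s,x)",cv2.minAreaRect(q),"zmax",np.percentile(z[k],99).round(1),"ridge",c.round(1),"axis vs x deg",np.degrees(np.arctan2(e[0],e[1])).round(1),"rim z",np.median(z[e2&(s<0)]).round(1),np.median(z[e2&(s>0)]).round(1),"tcp",(o["ee_pos"]*1000).round(1),o["tcp_rot"].round(1),"F",o["wrist_force"].round(1))
E
python3 - <<'E'
from h import *
tin3();tin3()
E
```

```text
wrist t 10.975 tin rect(s,x) ((-9.781356811523438, 21.163597106933594), (122.08637237548828, 352.2628479003906), 81.02161407470703) zmax 102.4 ridge [ 71.1 -14.3] axis vs x deg 97.1 rim z 50.4 29.1 tcp [449.4 478.1 200.5] [-179.6   -1.3 -153.3] F [ -9.3  -0.1 -11.3]
wrist t 11.025 tin rect(s,x) ((-8.356796264648438, 10.008895874023438), (346.537353515625, 148.12925720214844), 5.908541679382324) zmax 108.0 ridge [62.2 -2.4] axis vs x deg 114.7 rim z 48.7 58.5 tcp [450.2 476.7 205.8] [-179.7   -1.  -153.2] F [-3.6 -3.9 -7.9]
```

```bash
python3 - <<'E'
from h import *
print(to_tool([.4353,.4826,.215])[0])
tin3(save="pics/w6.png")
E
```

```text
[12.3 13.  -5.1]
wrist t 11.075 tin rect(s,x) ((-7.5955963134765625, 29.736427307128906), (107.05432891845703, 348.25982666015625), 83.93421173095703) zmax 105.4 ridge [58.7 15.8] axis vs x deg 123.4 rim z 52.3 55.2 tcp [452.1 476.5 209.9] [-179.8   -0.5 -153.3] F [ 1.7  2.  -7.9]
```

View pics/w6.png

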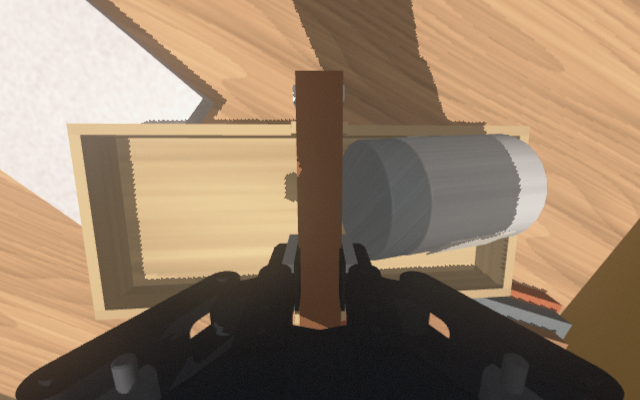

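The wrist view shows the tin has swung round, so its axis now lies nearly along the tray, centre about (440,195), right half of the tray. In that attitude it can't roll along the tray. I'll hold still until it settles.

Emit:
{"method": "apply_moves", "body": {"motion": [{"jaw": -1,"xyz": [0,0,0],"twist": 0},{"jaw": -1,"xyz": [0,0,0],"twist": 0}]}}

```text
time: 11.38
ee_pos: [0.4544, 0.4764, 0.2165]
tcp_rot: [180.0, 0.1, -153.4]
wrist_force: [0.4, 1.0, -9.9]
opening: 0.0179
grasp_force: 99.5
```

```bash
python3 - <<'E'
from h import *
tin3();tin3(save="pics/w7.png")
c=camera("scene")[0];cv2.imwrite("pics/s7.png",c[...,::-1])
a=cv2.imread("pics/w7.png")[60:400,40:600];b=cv2.imread("pics/s7.png")[60:400,240:640]
cv2.imwrite("pics/c7.png",cv2.resize(np.hstack([a,b]),None,fx=.83,fy=.83))
E
```

```text
wrist t 11.375 tin rect(s,x) ((-10.741531372070312, 31.274253845214844), (105.62639617919922, 324.08734130859375), 82.79052734375) zmax 88.8 ridge [60.2 14.1] axis vs x deg 104.4 rim z 51.4 26.8 tcp [454.4 476.4 216.5] [ 1.800e+02  1.000e-01 -1.534e+02] F [ 0.4  1.  -9.9]
wrist t 11.425 tin rect(s,x) ((60.618927001953125, 17.39124298095703), (87.45120239257812, 181.50503540039062), 73.58110046386719) zmax 88.3 ridge [61.2 15.9] axis vs x deg 103.1 rim z 51.2 27.5 tcp [454.2 476.5 216.4] [ 1.800e+02  1.000e-01 -1.534e+02] F [ -0.4  -0.1 -10. ]
```

View pics/c7.png

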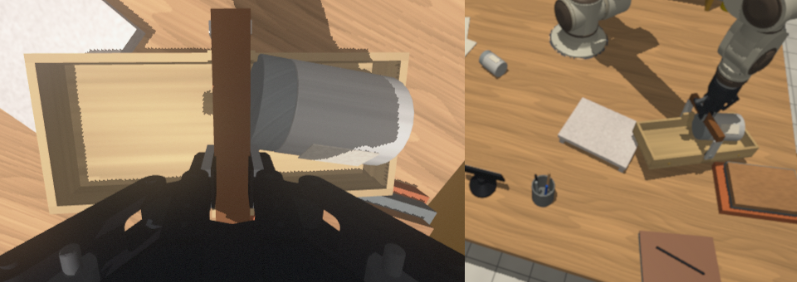

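The combined picture shows the tray level-ish and the tin at rest, nearly lengthwise in the far half. The riser is behind it, with books near the nose. I can slide the tin back to the middle by carrying the tray towards the riser with a smooth start and an abrupt stop. First I raise it and turn it gently.

Emit:
{"method": "apply_moves", "body": {"motion": [{"jaw": -1,"xyz": [0,-1,-8],"twist": 0},{"jaw": -1,"xyz": [1.5,-4,-18],"twist": 0.02},{"jaw": -1,"xyz": [3,-8,-28],"twist": 0.06},{"jaw": -1,"xyz": [6,-15,-36],"twist": 0.11},{"jaw": -1,"xyz": [9,-23,-40],"twist": 0.17}]}}

```text
time: 12.15
ee_pos: [0.4558, 0.4522, 0.2567]
tcp_rot: [180.0, 0.1, -163.3]
wrist_force: [-0.8, -0.4, -9.9]
opening: 0.0181
grasp_force: 99.6
```

Emit:
{"method": "apply_moves", "body": {"motion": [{"jaw": -1,"xyz": [2,-11,0],"twist": 0.05},{"jaw": -1,"xyz": [5,-24,0],"twist": 0.1},{"jaw": -1,"xyz": [8,-38,0],"twist": 0.14},{"jaw": -1,"xyz": [11,-56,0],"twist": 0.16},{"jaw": -1,"xyz": [15,-76,0],"twist": 0.17}]}}

```text
time: 12.78
ee_pos: [0.4635, 0.3739, 0.2553]
tcp_rot: [-180.0, 0.0, -172.9]
wrist_force: [0.3, 0.3, -9.9]
opening: 0.0178
grasp_force: 99.4
```

Emit:
{"method": "apply_moves", "body": {"motion": [{"jaw": -1,"xyz": [0,-28,0],"twist": 0},{"jaw": -1,"xyz": [0,-64,0],"twist": 0},{"jaw": -1,"xyz": [0,-108,0],"twist": 0},{"jaw": -1,"xyz": [0,-158,0],"twist": 0},{"jaw": -1,"xyz": [0,-158,0],"twist": 0}]}}

```text
time: 13.4
ee_pos: [0.4833, 0.2143, 0.2559]
tcp_rot: [-179.9, 0.1, -173.1]
wrist_force: [0.9, -1.4, -10.4]
opening: 0.0178
grasp_force: 99.9
```

```bash
python3 - <<'E'
from h import *
tin3();tin3(save="pics/w8.png")
tin3("top")
E
```

```text
wrist t 13.4 tin rect(s,x) ((72.06809997558594, 17.835662841796875), (99.12245178222656, 147.42672729492188), 75.53884887695312) zmax 87.5 ridge [72.3 11.5] axis vs x deg 100.6 rim z 51.0 27.6 tcp [483.3 214.3 255.9] [-1.799e+02  1.000e-01 -1.731e+02] F [  0.9  -1.4 -10.4]
wrist t 13.45 tin rect(s,x) ((62.231689453125, 15.7891845703125), (87.66484832763672, 181.79519653320312), 73.98663330078125) zmax 94.5 ridge [57.1 17.1] axis vs x deg 104.6 rim z 48.5 30.7 tcp [483.2 216.1 255.8] [ 1.80e+02  1.00e-01 -1.73e+02] F [-0.5  1.5 -9.3]
top t 13.5 tin rect(s,x) ((-13.85198974609375, -6.00518798828125), (1.0848853588104248, 172.3481903076172), 0.17928041517734528) zmax 105.7 ridge [-14.   77.5] axis vs x deg 2.7 rim z 56.9 nan tcp [483.1 217.4 255.7] [ 179.9    0.  -172.9] F [ 0.4  1.3 -9.9]
  return _methods._mean(a, axis=axis, dtype=dtype,
  ret = ret.dtype.type(ret / rcount)
```

View pics/w8.png

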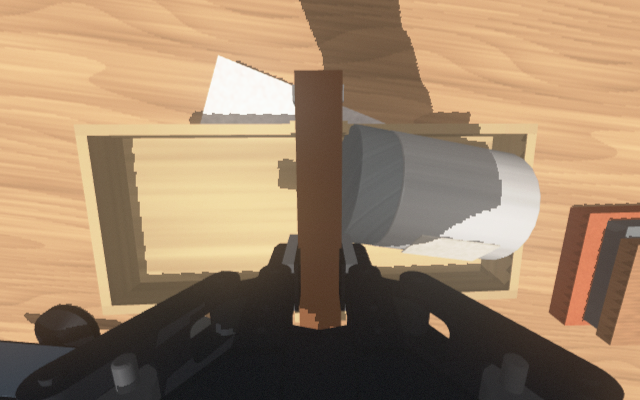

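The tin is still lengthwise, centre about (440,190), and has moved back somewhat. I'll measure tilt and extents accurately now that it's at rest.

Emit:
{"method": "apply_moves", "body": {"motion": [{"jaw": -1,"xyz": [0,0,0],"twist": 0},{"jaw": -1,"xyz": [0,0,0],"twist": 0},{"jaw": -1,"xyz": [0,0,0],"twist": 0}]}}

```text
time: 13.92
ee_pos: [0.483, 0.219, 0.2551]
tcp_rot: [-180.0, -0.0, -172.8]
wrist_force: [0.7, 0.0, -10.6]
opening: 0.0178
grasp_force: 100.1
```

```bash
cat >> h.py <<'E'
def tin4(n="wrist",save=None):
    """tray slope from its rim; tin's extent in the tray's frame, tilt taken out"""
    o=sensors.get_obs();p,d=camera(n);W=world(n,d)
    if save: cv2.imwrite(save,p[...,::-1])
    y=np.radians(o["tcp_rot"][2]);u=np.array([np.sin(y),-np.cos(y)]);v=np.array([np.cos(y),np.sin(y)])
    r=W[...,:2]-o["ee_pos"][:2];s=r@u*1000;x=r@v*1000;z=(W[...,2]-o["ee_pos"][2])*1000+140.2
    hs=cv2.cvtColor(p,cv2.COLOR_RGB2HSV)
    wood=(hs[...,1]>70)&(d>0)&(abs(x)<80)&(abs(s)<183)
    e=wood&(abs(x)<60)&(abs(s)>160)&(z>15)&(z<75)
    a=np.median(z[e&(s<0)&(z>np.percentile(z[e&(s<0)],50))]);b=np.median(z[e&(s>0)&(z>np.percentile(z[e&(s>0)],50))]) if (e&(s>0)).sum()>20 else np.nan
    th=(a-50)*1e-3/.174
    S=s*np.cos(th)-(z-53)*np.sin(th);Z=53+(z-53)*np.cos(th)+s*np.sin(th)
    k=(d>0)&(hs[...,1]<60)&(abs(x)<78)&(abs(S)<172)&(Z>58)&(Z<104)&~((abs(S)<16)&(Z>95))
    k=cv2.morphologyEx(k.astype(np.uint8),cv2.MORPH_OPEN,np.ones((5,5)))
    nl,L,st,_=cv2.connectedComponentsWithStats(k);i=1+np.argmax(st[1:,4]);k=L==i
    q=np.c_[S[k],x[k]].astype(np.float32)
    print(n,"t",o["time"],"slope rear/front mrad",round((a-50)/.174,1),round((50-b)/.174,1),"=> s",round((a-50)/.174/.72,1),"tin S pct",np.percentile(S[k],(1,50,99)).round(1),"x pct",np.percentile(x[k],(1,50,99)).round(1),"Zmax",np.percentile(Z[k],99).round(1),"rect",[np.round(t,1) for t in cv2.minAreaRect(q)],k.sum(),"tau_x",round(float(o["torque"][:2]@v),3),"tcp",(o["ee_pos"]*1000).round(1),o["tcp_rot"].round(1))
E
python3 - <<'E'
from h import *
tin4();tin4("scene")
E
```

```text
wrist t 13.925 slope rear/front mrad 34.7 100.7 => s 48.2 tin S pct [ 15.3  74.7 142.4] x pct [-33.1  18.1  58.1] Zmax 89.7 rect [array([78. ,  9.7]), array([ 85.1, 132.1]), np.float64(78.2)] 19866 tau_x 0.344 tcp [483.  219.  255.1] [-180.    -0.  -172.8]
scene t 13.975 slope rear/front mrad 42.2 112.5 => s 58.7 tin S pct [ 25.5  83.  140.2] x pct [-39.7  -9.9  32.4] Zmax 89.7 rect [array([82.2, -0.4]), array([ 75. , 122.3]), np.float64(83.7)] 1122 tau_x 0.38 tcp [483.  218.9 255.1] [-180.    -0.  -172.8]
```

The tin measures 132 x 85 mm as it should, centre about 80 mm off, lying lengthwise and at rest. A sharper reversal should slide it further to the middle.

Emit:
{"method": "apply_moves", "body": {"motion": [{"jaw": -1,"xyz": [0,-11,0],"twist": 0},{"jaw": -1,"xyz": [0,-33,0],"twist": 0},{"jaw": -1,"xyz": [0,-66,0],"twist": 0},{"jaw": -1,"xyz": [0,-110,0],"twist": 0},{"jaw": -1,"xyz": [0,-66,0],"twist": 0}]}}

```text
time: 14.65
ee_pos: [0.4929, 0.1461, 0.2556]
tcp_rot: [-179.8, 0.1, -173.5]
wrist_force: [0.8, 0.0, -8.9]
opening: 0.0177
grasp_force: 100.4
```

Emit:
{"method": "apply_moves", "body": {"motion": [{"jaw": -1,"xyz": [0,36,0],"twist": 0},{"jaw": -1,"xyz": [0,62,0],"twist": 0},{"jaw": -1,"xyz": [0,79,0],"twist": 0},{"jaw": -1,"xyz": [0,87,0],"twist": 0},{"jaw": -1,"xyz": [0,87,0],"twist": 0}]}}

```text
time: 15.28
ee_pos: [0.4805, 0.2392, 0.2552]
tcp_rot: [-180.0, -0.0, -172.8]
wrist_force: [0.4, -0.1, -10.8]
opening: 0.0181
grasp_force: 100.6
```

```bash
python3 - <<'E'
from h import *
tin4();tin4("scene");tin4(save="pics/w9.png")
E
```

```text
wrist t 15.275 slope rear/front mrad 23.9 93.0 => s 33.2 tin S pct [ 13.8  67.4 130.4] x pct [-35.5  16.1  59.3] Zmax 90.2 rect [array([66. ,  9.4]), array([ 83.7, 128.5]), np.float64(74.7)] 18560 tau_x 0.302 tcp [480.5 239.2 255.2] [-180.    -0.  -172.8]
scene t 15.325 slope rear/front mrad 39.6 104.9 => s 55.0 tin S pct [ 25.7  76.6 128.4] x pct [-44.2 -13.7  29. ] Zmax 90.7 rect [array([74.5, -3.3]), array([ 72.8, 109.2]), np.float64(77.4)] 1034 tau_x 0.411 tcp [480.6 238.9 255.3] [-180.    -0.  -172.8]
wrist t 15.375 slope rear/front mrad 26.1 97.1 => s 36.2 tin S pct [ 14.   67.6 130.3] x pct [-35.6  16.1  59.3] Zmax 90.1 rect [array([66.4,  9.4]), array([ 83.4, 129.1]), np.float64(74.4)] 18511 tau_x 0.325 tcp [480.6 238.7 255.3] [-180.     0.  -172.9]
```

It moved 12 mm. Same again, stronger, with a downward component at the reversal to unload friction.

Emit:
{"method": "apply_moves", "body": {"motion": [{"jaw": -1,"xyz": [0,-14,0],"twist": 0},{"jaw": -1,"xyz": [0,-42,-8],"twist": 0},{"jaw": -1,"xyz": [0,-84,-24],"twist": 0},{"jaw": -1,"xyz": [0,-140,-50],"twist": 0},{"jaw": -1,"xyz": [0,-84,-24],"twist": 0}]}}

```text
time: 16.05
ee_pos: [0.4951, 0.1452, 0.2835]
tcp_rot: [-179.8, 0.5, -173.9]
wrist_force: [0.4, -1.3, -10.8]
opening: 0.018
grasp_force: 103.7
```

Emit:
{"method": "apply_moves", "body": {"motion": [{"jaw": -1,"xyz": [0,44,16],"twist": 0},{"jaw": -1,"xyz": [0,74,24],"twist": 0},{"jaw": -1,"xyz": [0,90,24],"twist": 0},{"jaw": -1,"xyz": [0,96,24],"twist": 0},{"jaw": -1,"xyz": [0,96,24],"twist": 0}]}}

```text
time: 16.68
ee_pos: [0.4793, 0.2508, 0.2558]
tcp_rot: [-180.0, 0.0, -172.8]
wrist_force: [0.6, 0.2, -9.6]
opening: 0.0178
grasp_force: 103.5
```

```bash
python3 - <<'E'
from h import *
tin4();tin4("scene");tin4(save="pics/w10.png")
E
```

```text
wrist t 16.675 slope rear/front mrad -29.0 47.3 => s -40.2 tin S pct [-69.3 -39.1 -15.3] x pct [-13.7  27.1  64.1] Zmax 93.5 rect [array([-37.2,  21.3]), array([82.4, 56.8]), np.float64(71.0)] 8292 tau_x 0.04 tcp [479.3 250.8 255.8] [-180.     0.  -172.8]
scene t 16.725 slope rear/front mrad -15.0 49.1 => s -20.8 tin S pct [-71.6 -35.4  -3.3] x pct [-31.8  -5.3  44.5] Zmax 93.2 rect [array([-39.6,  10.6]), array([70. , 93.1]), np.float64(4.2)] 672 tau_x -0.028 tcp [479.3 250.6 255.8] [-180.     0.  -172.9]
wrist t 16.775 slope rear/front mrad -28.7 47.6 => s -39.9 tin S pct [-68.9 -38.8 -15. ] x pct [-13.8  27.1  64.8] Zmax 93.4 rect [array([-36.1,  21.8]), array([82.8, 57.8]), np.float64(71.2)] 8318 tau_x 0.06 tcp [479.3 250.5 255.8] [-180.     0.  -172.9]
```

View pics/w10.png

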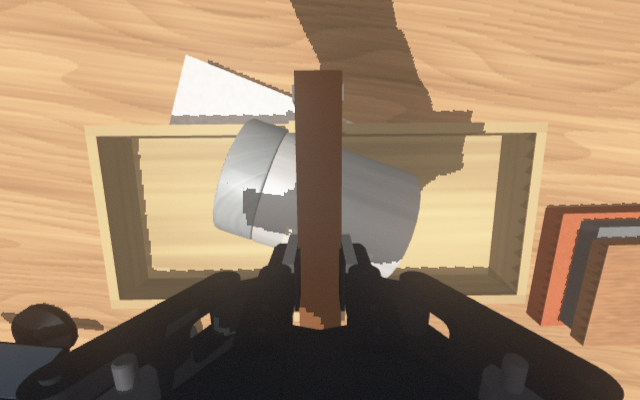

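The tin now lies under the bar, spanning columns 215–420 about the tray's middle (318), skewed about 20° and at rest. Next I carry the tray gently to the riser and turn it into line.

Emit:
{"method": "apply_moves", "body": {"motion": [{"jaw": -1,"xyz": [0,-0.6,0],"twist": 0.004},{"jaw": -1,"xyz": [0,-2.5,0],"twist": 0.016},{"jaw": -1,"xyz": [0,-5.5,0],"twist": 0.035},{"jaw": -1,"xyz": [0,-9.5,0],"twist": 0.06},{"jaw": -1,"xyz": [0,-14.5,0],"twist": 0.092}]}}

```text
time: 17.45
ee_pos: [0.4808, 0.2366, 0.2553]
tcp_rot: [-180.0, -0.0, -178.2]
wrist_force: [-0.7, 0.4, -10.3]
opening: 0.0182
grasp_force: 103.6
```

Emit:
{"method": "apply_moves", "body": {"motion": [{"jaw": -1,"xyz": [-0.5,-5.5,0],"twist": 0.035},{"jaw": -1,"xyz": [-1,-11.5,0],"twist": 0.073},{"jaw": -1,"xyz": [-1.5,-17.5,0],"twist": 0.112},{"jaw": -1,"xyz": [-2.2,-23.5,0],"twist": 0.15},{"jaw": -1,"xyz": [-2.7,-29,0],"twist": 0.185}]}}

```text
time: 18.08
ee_pos: [0.4845, 0.2076, 0.2553]
tcp_rot: [-180.0, 0.0, 171.2]
wrist_force: [0.1, -0.1, -10.0]
opening: 0.018
grasp_force: 103.6
```

Emit:
{"method": "apply_moves", "body": {"motion": [{"jaw": -1,"xyz": [-1.3,-4.7,0],"twist": 0.031},{"jaw": -1,"xyz": [-2.5,-8.7,0],"twist": 0.057},{"jaw": -1,"xyz": [-3.3,-11.5,0],"twist": 0.076},{"jaw": -1,"xyz": [-3.8,-13.4,0],"twist": 0.088},{"jaw": -1,"xyz": [-4,-14,0],"twist": 0.092}]}}

```text
time: 18.7
ee_pos: [0.4863, 0.1935, 0.2553]
tcp_rot: [180.0, 0.0, 166.0]
wrist_force: [-0.2, 0.3, -11.2]
opening: 0.0178
grasp_force: 103.5
```

```bash
cat > m.py <<'E'
from h import *
def ext():
    o=sensors.get_obs();p,d=camera("wrist");W=world("wrist",d)
    y=np.radians(o["tcp_rot"][2]);u=np.array([np.sin(y),-np.cos(y)]);v=np.array([np.cos(y),np.sin(y)])
    r=W[...,:2]-o["ee_pos"][:2];s=r@u*1000;x=r@v*1000;z=(W[...,2]-o["ee_pos"][2])*1000+137
    hs=cv2.cvtColor(p,cv2.COLOR_RGB2HSV)
    k=(d>0)&(hs[...,1]<75)&(x>-5)&(x<68)&(abs(s)<165)&(z>40)&(z<115)
    k=cv2.morphologyEx(k.astype(np.uint8),cv2.MORPH_OPEN,np.ones((3,3)))>0
    w=(d>0)&(x>10)&(x<60)&(abs(s)>150)&(abs(s)<195)&(z>30)&(z<70)&(hs[...,1]>60)
    print("t",o["time"],"tin s range",np.percentile(s[k],(.5,99.5)).round(1),"x",np.percentile(x[k],(1,99)).round(1),"tray s range",np.percentile(s[w&(s<0)],2).round(1),np.percentile(s[w&(s>0)],98).round(1))
    return p
E
python3 - <<'E'
from m import *
ext();tin4();ext();print(to_tool([.4835,.192,.255]))
E
```

```text
t 18.7 tin s range [-69.6  67.5] x [-4. 64.] tray s range -179.3 176.1
wrist t 18.75 slope rear/front mrad -28.5 46.7 => s -39.6 tin S pct [-68.8 -38.5 -14.7] x pct [-14.2  26.9  64.6] Zmax 93.5 rect [array([-36.2,  21.3]), array([82.1, 58.1]), np.float64(71.6)] 8316 tau_x -0.019 tcp [486.3 193.5 255.3] [-180.   -0.  166.]
t 18.8 tin s range [-69.9  67.6] x [-4. 64.] tray s range -179.5 176.2
(array([ 2.3, -2.3,  0.3]), {'time': 18.85, 'q': array([2.17132989e+01, 1.47015528e+00, 7.18971735e+00, 9.57185763e+01,
       2.28595473e-03, 3.56719326e+01]), 'qd': array([ 0.016888  , -0.00482963,  0.02361447,  0.0369524 ,  0.00657641,
        0.01700105]), 'joint_efforts': array([-9.62102087e-02, -5.34319818e+01,  5.16372120e+01,  2.27618474e-02,
       -2.83553218e-02,  1.84797391e-02]), 'ee_pos': array([0.48626354, 0.19365003, 0.25528533]), 'tcp_rot': array([ 1.79997568e+02, -5.32235060e-04,  1.66041366e+02]), 'wrist_force': array([-9.12103924e-03,  1.49470259e-01, -1.05299791e+01]), 'torque': array([ 0.00432917, -0.01331521,  0.01241455]), 'grasp_force': 103.50430727005005, 'opening': 0.01740122126329718})
```

The tray is over the riser in line (yaw 166.0 against 166), with the tin within about 2 mm of the middle and still. I'll hold it clear for over 3 s, trimming the position.

Emit:
{"method": "apply_moves", "body": {"motion": [{"jaw": -1,"xyz": [0.5,0,0],"twist": 0},{"jaw": -1,"xyz": [1,-0.3,0],"twist": 0},{"jaw": -1,"xyz": [1.5,-0.5,0],"twist": 0},{"jaw": -1,"xyz": [2,-0.7,0],"twist": 0},{"jaw": -1,"xyz": [2.3,-0.7,0],"twist": 0}]}}

```text
time: 19.48
ee_pos: [0.4838, 0.1934, 0.2553]
tcp_rot: [-180.0, 0.0, 166.0]
wrist_force: [0.4, -0.2, -10.1]
opening: 0.0181
grasp_force: 103.5
```

Emit:
{"method": "apply_moves", "body": {"motion": [{"jaw": -1,"xyz": [0,0,0],"twist": 0},{"jaw": -1,"xyz": [0,0,0],"twist": 0},{"jaw": -1,"xyz": [0,0,0],"twist": 0},{"jaw": -1,"xyz": [0,0,0],"twist": 0},{"jaw": -1,"xyz": [0,0,0],"twist": 0}]}}

```text
time: 20.1
ee_pos: [0.4839, 0.1935, 0.2553]
tcp_rot: [180.0, 0.0, 166.0]
wrist_force: [-0.5, 0.0, -9.9]
opening: 0.018
grasp_force: 103.5
```

Emit:
{"method": "apply_moves", "body": {"motion": [{"jaw": -1,"xyz": [0,0,0],"twist": 0},{"jaw": -1,"xyz": [0,0,0],"twist": 0},{"jaw": -1,"xyz": [0,0,0],"twist": 0},{"jaw": -1,"xyz": [0,0,0],"twist": 0},{"jaw": -1,"xyz": [0,0,0],"twist": 0}]}}

```text
time: 20.72
ee_pos: [0.4839, 0.1935, 0.2553]
tcp_rot: [180.0, 0.0, 166.0]
wrist_force: [0.9, -0.5, -10.5]
opening: 0.018
grasp_force: 103.5
```

Emit:
{"method": "apply_moves", "body": {"motion": [{"jaw": -1,"xyz": [0,0,0],"twist": 0},{"jaw": -1,"xyz": [0,0,0],"twist": 0},{"jaw": -1,"xyz": [0,0,0],"twist": 0},{"jaw": -1,"xyz": [0,0,0],"twist": 0},{"jaw": -1,"xyz": [0,0,0],"twist": 0}]}}

```text
time: 21.35
ee_pos: [0.4839, 0.1934, 0.2553]
tcp_rot: [-180.0, -0.0, 166.0]
wrist_force: [0.9, -0.3, -10.0]
opening: 0.0177
grasp_force: 103.5
```

Emit:
{"method": "apply_moves", "body": {"motion": [{"jaw": -1,"xyz": [0,0,0],"twist": 0},{"jaw": -1,"xyz": [0,0,0],"twist": 0},{"jaw": -1,"xyz": [0,0,0],"twist": 0},{"jaw": -1,"xyz": [0,0,0],"twist": 0},{"jaw": -1,"xyz": [0,0,0],"twist": 0}]}}

```text
time: 21.98
ee_pos: [0.4839, 0.1934, 0.2553]
tcp_rot: [-180.0, 0.0, 166.0]
wrist_force: [0.5, 0.4, -10.1]
opening: 0.0175
grasp_force: 103.5
```

Emit:
{"method": "apply_moves", "body": {"motion": [{"jaw": -1,"xyz": [0,0,2],"twist": 0},{"jaw": -1,"xyz": [0,0,7],"twist": 0},{"jaw": -1,"xyz": [0,0,14],"twist": 0},{"jaw": -1,"xyz": [0,0,21],"twist": 0},{"jaw": -1,"xyz": [0,0,28],"twist": 0}]}}

```text
time: 22.6
ee_pos: [0.4838, 0.1934, 0.2266]
tcp_rot: [-180.0, -0.0, 166.0]
wrist_force: [0.2, -0.7, -10.6]
opening: 0.0179
grasp_force: 103.6
```

```bash
python3 - <<'E'
from m import *
ext();print(to_tool([.4835,.192,.1902])[0])
p,d=camera("scene");W=world("scene",d)
o=sensors.get_obs();y=np.radians(o["tcp_rot"][2]);u=np.array([np.sin(y),-np.cos(y)]);v=np.array([np.cos(y),np.sin(y)]);r=W[...,:2]-o["ee_pos"][:2];s=r@u*1000;x=r@v*1000;z=W[...,2]*1000-o["ee_pos"][2]*1000
hs=cv2.cvtColor(p,cv2.COLOR_RGB2HSV)
k=(d>0)&(abs(s)<185)&(abs(s)>150)&(abs(x)<60)&(z>-120)&(z<-60)&(hs[...,1]>60)
for sg in(1,-1): print("rim below TCP",np.percentile(z[k&(s*sg>0)],(50,80,95)).round(1))
E
```

```text
t 22.6 tin s range [-70.1  67.3] x [-4.1 64.3] tray s range -179.8 176.2
[-0.3 -1.3 35.4]
rim below TCP [-100.3  -96.4  -94.2]
rim below TCP [-100.9  -94.9  -90.9]
```

The tin is still in place, and the tray hangs level about 4 mm low in the grip. I'll lower it slowly to the riser.

Emit:
{"method": "apply_moves", "body": {"motion": [{"jaw": -1,"xyz": [0,0,6],"twist": 0},{"jaw": -1,"xyz": [0,0,12],"twist": 0},{"jaw": -1,"xyz": [0,0,18],"twist": 0},{"jaw": -1,"xyz": [0,0,22],"twist": 0},{"jaw": -1,"xyz": [0,0,25],"twist": 0}]}}

```text
time: 23.32
ee_pos: [0.4838, 0.1934, 0.202]
tcp_rot: [-180.0, -0.0, 166.0]
wrist_force: [0.6, 0.2, -10.7]
opening: 0.0181
grasp_force: 103.7
```

Emit:
{"method": "apply_moves", "body": {"motion": [{"jaw": -1,"xyz": [0,0,2],"twist": 0},{"jaw": -1,"xyz": [0,0,4],"twist": 0},{"jaw": -1,"xyz": [0,0,5],"twist": 0},{"jaw": -1,"xyz": [0,0,6],"twist": 0},{"jaw": -1,"xyz": [0,0,7],"twist": 0}]}}

```text
time: 23.95
ee_pos: [0.4856, 0.1931, 0.199]
tcp_rot: [179.9, 0.4, 166.0]
wrist_force: [4.3, -7.2, 19.0]
opening: 0.0179
grasp_force: 107.6
```

Contact, with about 30 N pressed. I'll ease up 4 mm and check before letting go.

Emit:
{"method": "apply_moves", "body": {"motion": [{"jaw": -1,"xyz": [0,0,-2],"twist": 0},{"jaw": -1,"xyz": [0,0,-4],"twist": 0},{"jaw": -1,"xyz": [0,0,-4],"twist": 0}]}}

```text
time: 24.32
ee_pos: [0.4843, 0.1934, 0.1998]
tcp_rot: [180.0, 0.1, 166.0]
wrist_force: [2.7, -4.1, 3.0]
opening: 0.018
grasp_force: 105.2
```

```bash
python3 - <<'E'
from m import *
p=ext();cv2.imwrite("pics/w11.png",p[...,::-1]);print(sensors.get_obs()["torque"])
p,d=camera("scene");W=world("scene",d);cv2.imwrite("pics/s11.png",p[...,::-1])
cv2.imwrite("pics/c11.png",np.hstack([cv2.resize(p[140:300,200:420,::-1],None,fx=2,fy=2),cv2.resize(cv2.imread("pics/w11.png"),(352,320))[:, :352]]))
z=W[...,2];hs=cv2.cvtColor(p,cv2.COLOR_RGB2HSV)
u=np.array([np.cos(np.radians(76)),np.sin(np.radians(76))]);r=W[...,:2]-[.4835,.192];s=r@u*1000;x=r@[u[1],-u[0]]*1000
for a in(-174,-120,-60,60,120,174):
    k=(d>0)&(abs(s-a)<8)&(abs(x)<80)&(z>.06)&(z<.125)&(hs[...,1]>60);print(a,k.sum(),np.percentile(z[k]*1000,(90,98)).round(1) if k.sum() else "")
E
```

```text
t 24.325 tin s range [-70.4  67.1] x [-4.  64.5] tray s range -179.6 176.0
[-0.78014786 -0.29273837 -0.05825927]
-174 261 [107.1 109.8]
-120 143 [95.8 99.9]
-60 70 [ 66.9 107.3]
60 95 [ 98.4 107.9]
120 173 [ 96.  108.9]
174 220 [108.2 110.7]
```

View pics/c11.png

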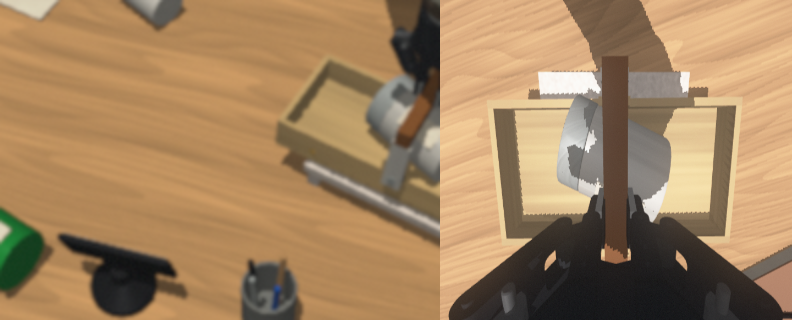

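```bash
cat > fit.py <<'E'
from h import *
def plane():
  for n in("wrist","scene","top"):
    o=sensors.get_obs();p,d=camera(n);W=world(n,d);hs=cv2.cvtColor(p,cv2.COLOR_RGB2HSV);z=W[...,2]*1000
    a=np.radians(76);u=np.array([np.cos(a),np.sin(a)]);r=W[...,:2]-[.4835,.192];s=r@u*1000;x=r@[-u[1],u[0]]*1000
    wood=(d>0)&(hs[...,1]>60)&(z>80)&(z<125)
    out=[]
    for nm,m in(("x+",(x>60)&(x<90)&(abs(s)<165)&(abs(s)>30)),("x-",(x<-60)&(x>-90)&(abs(s)<165)&(abs(s)>30)),("s+",(s>160)&(s<195)&(abs(x)<55)),("s-",(s<-160)&(s>-195)&(abs(x)<55))):
        k=wood&m
        if k.sum()<40: continue
        t=np.percentile(z[k],95);g=k&(z>t-4);q=x if nm[0]=="x" else s
        out.append((nm,int(g.sum()),round(float(t),1),np.percentile(q[g],(5,95)).round(1).tolist()))
    print(n,out)
E
python3 -c "
from fit import *
plane()"
```

```text
wrist [('x+', 2700, 101.0, [60.2, 66.1]), ('x-', 754, 111.8, [-85.0, -76.3]), ('s+', 964, 107.8, [169.7, 177.7]), ('s-', 971, 107.9, [-177.2, -169.3])]
scene [('x+', 104, 100.2, [60.5, 66.8]), ('x-', 262, 111.4, [-87.1, -77.8]), ('s+', 50, 107.5, [173.2, 180.1]), ('s-', 49, 106.8, [-174.8, -166.2])]
top [('x+', 42, 104.6, [60.3, 64.6]), ('x-', 74, 116.3, [-85.5, -78.0]), ('s-', 47, 111.0, [-176.4, -169.3])]
```

The tray has rolled about 70 mrad about its length in the pads, one long edge on the riser, and sits 9 mm off sideways. I'll shift it back 9 mm, then relax the grip to the minimum so it turns flat.

Emit:
{"method": "apply_moves", "body": {"motion": [{"jaw": -1,"xyz": [0,0,-3],"twist": 0},{"jaw": -1,"xyz": [2,-0.3,-4],"twist": 0},{"jaw": -1,"xyz": [5,-1,-4],"twist": 0},{"jaw": -1,"xyz": [8,-1,-4],"twist": 0},{"jaw": -1,"xyz": [9,-1,-3],"twist": 0}]}}

```text
time: 25.2
ee_pos: [0.4746, 0.1948, 0.2022]
tcp_rot: [-180.0, -0.0, 166.0]
wrist_force: [-0.3, 0.4, -9.6]
opening: 0.018
grasp_force: 103.6
```

Emit:
{"method": "apply_moves", "body": {"motion": [{"jaw": -1,"xyz": [0,0,1],"twist": 0},{"jaw": -1,"xyz": [0,0,2],"twist": 0},{"jaw": -1,"xyz": [0,0,3],"twist": 0},{"jaw": -1,"xyz": [0,0,4],"twist": 0}], "grip_force": 50}}

```text
time: 25.7
ee_pos: [0.4757, 0.1945, 0.1997]
tcp_rot: [179.9, 0.2, 166.0]
wrist_force: [3.4, -3.9, 5.4]
opening: 0.0181
grasp_force: 105.7
```

Emit:
{"method": "apply_moves", "body": {"motion": [{"jaw": -1,"xyz": [0,0,1],"twist": 0},{"jaw": -1,"xyz": [0,0,2],"twist": 0},{"jaw": -1,"xyz": [0,0,3],"twist": 0},{"jaw": -1,"xyz": [0,0,4],"twist": 0},{"jaw": -1,"xyz": [0,0,5],"twist": 0}], "grip_force": 20}}

```text
time: 26.32
ee_pos: [0.4781, 0.1942, 0.1984]
tcp_rot: [179.8, 0.6, 166.0]
wrist_force: [10.5, -9.0, 26.4]
opening: 0.0179
grasp_force: 109.1
```

```bash
python3 -c "
from fit import *
plane()
from m import *
ext();print(sensors.get_obs())"
```

```text
wrist [('x+', 3513, 101.1, [66.5, 74.2]), ('x-', 892, 109.2, [-77.4, -68.5]), ('s+', 1156, 106.4, [168.7, 176.7]), ('s-', 1171, 106.6, [-178.4, -170.4])]
scene [('x+', 177, 100.5, [63.4, 73.9]), ('x-', 264, 108.8, [-79.4, -69.9]), ('s+', 52, 106.6, [171.9, 179.2]), ('s-', 46, 106.0, [-175.3, -167.8])]
top [('x+', 56, 104.5, [65.9, 73.0]), ('x-', 76, 113.8, [-77.7, -70.7]), ('s-', 38, 110.1, [-177.2, -170.0])]
t 26.475 tin s range [-70.8  66.8] x [-4.1 65.1] tray s range -179.8 175.7
{'time': 26.525, 'q': array([22.21783351, -1.04773079, -1.64989294, 88.77378767, -0.20485964,
       36.21525631]), 'qd': array([ 0.0470127 ,  0.07202284,  0.06676784, -0.02617215,  0.01342125,
        0.06312099]), 'joint_efforts': array([  5.31609803, -34.972229  ,  34.00653362,   1.02618713,
         3.15441012,   0.57443976]), 'ee_pos': array([0.47801347, 0.19421219, 0.1984016 ]), 'tcp_rot': array([179.79656435,   0.62451583, 166.00035283]), 'wrist_force': array([ 8.16647066, -8.48931889, 23.63000402]), 'torque': array([-2.16649109, -0.9116908 ,  0.5582783 ]), 'grasp_force': 108.77468664548473, 'opening': 0.018030328508797593}
```

The grip force didn't relax, so I'll ease the press and open the jaws slightly.

Emit:
{"method": "apply_moves", "body": {"motion": [{"jaw": -1,"xyz": [0,0,-2],"twist": 0},{"jaw": -1,"xyz": [0,0,-4],"twist": 0},{"jaw": -0.58,"xyz": [0,0,-4],"twist": 0},{"jaw": -0.55,"xyz": [0,0,-4],"twist": 0},{"jaw": -0.52,"xyz": [0,0,-4],"twist": 0}]}}

```text
time: 27.15
ee_pos: [0.4753, 0.1948, 0.1982]
tcp_rot: [179.9, 0.1, 166.0]
wrist_force: [-0.0, -2.0, 0.6]
opening: 0.0208
grasp_force: 0.5
```

Emit:
{"method": "apply_moves", "body": {"motion": [{"jaw": -0.45,"xyz": [0,0,0],"twist": 0},{"jaw": -0.35,"xyz": [0,0,0],"twist": 0},{"jaw": -0.2,"xyz": [0,0,0],"twist": 0},{"jaw": 0,"xyz": [0,0,0],"twist": 0},{"jaw": 0.2,"xyz": [0,0,0],"twist": 0}]}}

```text
time: 27.78
ee_pos: [0.4749, 0.1947, 0.1973]
tcp_rot: [180.0, -0.0, 166.0]
wrist_force: [0.0, 0.5, -0.4]
opening: 0.0511
grasp_force: 0.0
```

```bash
python3 -c "
from fit import *
plane()
from m import *
ext();print(sensors.get_obs()['wrist_force'])"
```

```text
wrist [('x+', 3764, 101.0, [64.1, 71.3]), ('x-', 155, 100.8, [-79.7, -72.1]), ('s+', 1623, 100.4, [168.5, 176.6]), ('s-', 1620, 100.7, [-178.5, -170.4])]
scene [('x+', 183, 100.7, [61.7, 71.0]), ('x-', 224, 100.5, [-81.4, -72.9]), ('s+', 71, 101.4, [171.8, 178.8]), ('s-', 59, 101.2, [-175.5, -167.8])]
top [('x+', 52, 104.9, [63.9, 70.9]), ('x-', 80, 104.7, [-80.1, -72.3]), ('s-', 69, 103.6, [-177.2, -170.4])]
t 27.925 tin s range [-72.2  48.9] x [-4.7 30.7] tray s range -179.2 176.3
[-0.30333827  0.18969269 -0.03471903]
```

The tray is flat on the riser (rim about 100.7 mm all round), 4 mm off centre. Now I withdraw upward.

Emit:
{"method": "apply_moves", "body": {"motion": [{"jaw": 0.2,"xyz": [0,0,-10],"twist": 0},{"jaw": 0.2,"xyz": [0,0,-30],"twist": 0},{"jaw": 0.3,"xyz": [0,0,-60],"twist": 0},{"jaw": 0.5,"xyz": [0,0,-90],"twist": 0},{"jaw": 0.5,"xyz": [0,0,-100],"twist": 0}]}}

```text
time: 28.6
ee_pos: [0.4753, 0.1948, 0.2995]
tcp_rot: [179.9, 0.1, 166.0]
wrist_force: [-0.7, 0.1, 0.2]
opening: 0.0643
grasp_force: 0.0
```

Emit:
{"method": "apply_moves", "body": {"motion": [{"jaw": 0.5,"xyz": [0,0,0],"twist": 0},{"jaw": 0.5,"xyz": [0,0,0],"twist": 0},{"jaw": 0.5,"xyz": [0,0,0],"twist": 0},{"jaw": 0.5,"xyz": [0,0,0],"twist": 0},{"jaw": 0.5,"xyz": [0,0,0],"twist": 0}]}}

```text
time: 29.22
ee_pos: [0.4748, 0.1946, 0.2971]
tcp_rot: [-180.0, -0.0, 166.0]
wrist_force: [-0.2, 0.1, 0.8]
opening: 0.0641
grasp_force: 0.0
```

```bash
python3 -c "
from fit import *
plane()
o=sensors.get_obs();print(o['time'],o['ee_pos'],o['wrist_force'])
a=np.radians(76);u=np.array([np.cos(a),np.sin(a)])
for i in range(3):
    p,d=camera('wrist');W=world('wrist',d);hs=cv2.cvtColor(p,cv2.COLOR_RGB2HSV);z=W[...,2]*1000
    r=W[...,:2]-[.4835,.192];s=r@u*1000;x=r@[-u[1],u[0]]*1000
    k=(d>0)&(hs[...,1]<70)&(abs(x)<72)&(abs(s)<165)&(z>105)&(z<160);print(np.percentile(s[k],(1,99)).round(1),np.percentile(x[k],(1,99)).round(1),np.percentile(z[k],98).round(1))
"
```

```text
wrist [('x+', 1835, 101.2, [64.1, 71.5]), ('x-', 968, 100.8, [-80.1, -72.2]), ('s+', 761, 100.7, [168.8, 176.6]), ('s-', 769, 101.0, [-178.5, -170.6])]
scene [('x+', 201, 100.5, [61.4, 71.3]), ('x-', 240, 100.5, [-82.6, -72.6]), ('s+', 64, 101.8, [171.8, 178.8]), ('s-', 57, 101.1, [-175.6, -167.8])]
top [('x+', 87, 103.9, [63.9, 70.8]), ('x-', 95, 104.6, [-79.6, -72.4]), ('s-', 65, 104.3, [-177.4, -170.5])]
29.375 [0.47488733 0.19465425 0.29727712] [ 0.66309706 -0.16065399  0.02620095]
[-78.6  54.1] [-63.8  36.4] 148.2
[-78.6  54.2] [-63.9  36.4] 148.2
[-78.4  54.1] [-64.   36.4] 148.2
```

The tray is flat and centred, and the tin is at rest about 12 mm from the middle with the gripper clear. Handing in.

```bash
python3 -c "
from workcell import bot
print(bot.job_done())"
```

```text
the job is handed in; nothing more can be done
None
```

I handed the job in, and the end state looks right, but an earlier slip may have failed it: the tin ran away during the carry, swung round lengthwise near the far end board, and I can't rule out that it broke the end-board limit there. I slid it back to the middle, held the tray over the riser with the tin centred for about 3.9 s, and set it down flat, about 4 mm off centre, with the tin at rest about 12 mm from the middle.

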